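# Clear, dry and clean a manipulator base

## Robot

A 7-joint arm with a two-finger parallel gripper is mounted at the origin on the work surface. World frame = base frame: x ahead of the robot, y to its left, z up, the work surface at z = 0. Lengths are in m, angles in rad, forces in N, time in s.
With the tool pointing down it reaches from about 0.425 to 0.875 m from the base axis. Payload 4.7 kg.
Tool frame: the origin (TCP) lies between the finger pads; the fingertips stand 14 mm ahead of it and the grasp point (between the pads) lies 5 mm behind it; z points along the fingers, y is the line along which they close (so a half turn about z gives the same grasp; the last joint's range is limited). The gripper opens to 87 mm and grips with 3 to 60 N. Pads are 19 mm wide; open, the fingers measure 117 mm over their backs; the gripper's body (75 mm by 190 mm) begins 51 mm behind the grasp point.
Start: joints at [-1.236, 0.321, -0.07, 1.45, 0.023, 1.371, -0.057], TCP at [0.205, 0.617, 0.237] pointing down, gripper open.
Joint ranges: [-2.86, 2.86], [-0.3, 2.09], [-1.38, 1.24], [0.06, 2.45], [-1.56, 4.7], [0.09, 2.05], [-2.69, 2.69]. Speed limits (rad/s): [2.57, 2.57, 3.14, 3.14, 3.14, 3.14, 3.14].

## Interface

Orientations are given as a rotation vector (axis times angle).
In Python, from bench import get_state, get_image, camera_params, close_job gives the robot as it stands. The module is installed in compiled form; this text tells all that it offers.
- The arm moves only by the tool arm_command, never from a script. Its argument "motion" is a list of rows, each a list of 5 numbers: the finger opening in mm, from 0 to 87, then the shift along the tool's x, y, z in mm, then the turn about the tool's z in degrees. In form: [[gripper, x, y, z, spin], ...]. A call has 1 to 5 rows; each row is the pose to reach, as a shift and turn from the pose commanded when the call began, along the tool's axes at that moment; what a row does not reach only later rows make up. A row lasts 1/12 s, in which the tool goes at most 41.7 mm and 7.16 degrees, less where a joint would pass 70% of its speed; a pose out of reach is approached as far as the arm can. A call with a gripper value outside its range is refused whole. The fingers move at their own pace and stop on an object; "newtons" is the grip in N (left out, the last holds). Time passes only in rows, so rows that repeat a pose let the fingers close. It gives the time, the measured TCP pose, the force, the opening and the grip force at its end, in the units of the state.
- get_state(): the state, without advancing time (a new reading comes with each control period).
- get_image(name): name is "side" or "top"; returns (picture, depth): 400x640x3 uint8, red, green, blue; 400x640 float32, m along the optical axis (not along the pixel's ray), 0 where there is no reading.
- camera_params(name): a dict with "intrinsics" (3x3 intrinsics, pixels), "D" ([k1, k2, p1, p2, k3] as OpenCV has them; the pictures are not rectified), "extrinsics" (4x4, takes a point from camera to world coordinates). Camera axes: x right, y down, z forward; pixel columns grow to the right and rows downward; lengths in m; the calibration is good to about 2 mm. A picture is of the moment at which its call begins. camera_params takes no time and is no camera call.
- close_job(): hands the job in; it is judged then, once.
The state is a dict: "time": time; "joint_positions": joint angles; "qd": joint speeds; "joint_torque": joint torques, N m; "position": TCP position; "tool_rot": TCP orientation; "ft_force": force on the tool from outside, world axes, zero at the start; "torque": the same for the moment, N m; "grip_width": opening from 0.0 (shut) to 1.0 (fully open); "grip_force": force on a finger pad.
Only numpy, scipy, OpenCV 4.12 (cv2) and the standard library are available. Lean on these libraries where they do the work, as an engineer would, in place of code of your own. Each camera call takes 0.05 s, during which the arm holds its last target. There are 200 camera calls.

## Task

The washed mounting brackets stand on the micromanipulator's slotted base plate: hang each on its own peg of the drying rack, by whichever of its holes lets it hang level so that it drains evenly, and let it come to rest. Once the plate is clear, take the cleaning pick and run its tip slowly along the floor of the slot, at about 2 cm per second, in one steady pass from the closed end right out through the open end so that the crumbs are pushed out. Put the pick back upright in its stand, fully home, and leave the other things on the bench where they are.

Things in the scene. Friction and masses are not known exactly. Their poses are not given: they have to be found in the camera images.
- bracket_a: mounting bracket (may be absent): aluminium plate 104 long (x), 8 thick (y), top 106 mm up, on a foot 104 x 44 x 8; 240 g, balanced about x = 0. Origin: centre of foot's underside, z up. Five 15 mm holes through the plate along y, 72 mm up, at x = -40, -20, 0, 20, 40 mm; hold it by the bare top 26 mm. Dark steel block 30 x 44 x 26 high, 280 g, bolted on the foot at x = +37 mm. Weight varies, balance does not.
- bracket_b: mounting bracket (may be absent). Aluminium part, origin and hole size and height as bracket_a, but four holes, at x = -30, -10, 10 and 30 mm. A low dark steel block, 24 long, 44 wide, 12 mm high, 80 g, is bolted on the foot centred at x = +40 mm.
- bracket_c: mounting bracket (may be absent). Aluminium part, origin and five holes as bracket_a. A tall dark steel block, 24 long, 44 wide, 36 mm high, 240 g, is bolted on the foot centred at x = -40 mm.
- base: fixed steel base plate, 310 x 130 x 14 mm; the brackets stand on it at the start, across its slot. Origin: centre of its underside; x along its length, z up. One straight slot 12 mm wide, 6 mm deep (floor 8 mm above the bench) runs along its middle line (y = 0) from its closed end at x = -135 mm to its open end at the plate's edge, x = +155 mm.
- rack: fixed steel drying rack. Origin: on the bench under its rail. The rail, 14 mm thick, runs along y (430 mm), axis 165 mm up, on posts at its ends (172 mm high). Three level round pegs 7 mm thick stick out 79 mm from the rail's axis along -x, at y = 155, 0, -155 mm; the last 5 mm of each turn up by 4 mm. A 12 mm high drip tray lies below.
- peg1 (a point): point on the axis of the peg at rack y = +155 mm, halfway along it (40 mm out from the rail's axis), 165 mm above the bench. A bracket hung well has its upright plate about here, square across the peg; its foot (22 mm to each side) then clears the rail. If knocked it swings for up to 8 s.
- peg2 (a point): the same point on the middle peg (rack y = 0)
- peg3 (a point): the same point on the peg at rack y = -155 mm
- pick: cleaning pick standing in the stand: a steel shaft 6 mm thick and 46 mm long with a tapered tip below a square grey handle 12 x 12 mm, 95 mm long; 40 g. Origin: the tip; z runs from the tip up the handle, so the handle lies at z = 46 to 141 mm; x and y are square to the handle's sides.
- stand: fixed black block 60 x 60 x 50 mm, the pick's stand. Origin: centre of its underside. A square hole 12 x 12 mm goes down through its middle; the pick's shaft goes in until the handle's end rests on the block's top, the tip then 4 mm above the bench.
- dish: closed glass Petri dish, 63 mm across, 16 mm high. Bystander; origin at its underside's centre.
- driver: screwdriver 170 mm long lying on the bench. Bystander.
- bolt_tray: white tray 90 x 70 x 20 mm with the brackets' loose bolts. Bystander; origin at its underside's centre.
- wash_bottle: white wash bottle 60 mm across, 160 mm high. Bystander; origin at its underside's centre.
- tip_box: grey box 120 x 85 x 70 mm with a clear lid. Bystander; origin at its underside's centre.
- forceps: closed steel forceps 120 mm long lying on the bench. Bystander.
There are look-alikes about, which are no part of the job. Leave any red look-alike of the bracket_c alone.

How it is judged:
By the outcome, as a careful person would: the job done as asked, in the order asked, and still so for the second after the job is handed in, with the robot touching nothing.
Of bracket_a, bracket_b, bracket_c only 2 to 3 are there at a start; the rules pass over those that are not, and their reading is None.
At some moment in a run one of bracket_a, bracket_b, bracket_c may be knocked a few centimetres aside while the robot is not near it.
It also fails if it takes over 208 s, if anything falls off the work surface, if the arm or the gripper's body presses on something with over 40 N, if the wrist force passes 120 N, or if a joint passes its speed limit or range.

## Working session

There is one attempt and no reset: what is moved stays moved. The work goes in short steps, Python scripts to look and compute and a tool call to move; the robot and the scene stay as the last step left them, time stands still between calls to the robot, and variables do not carry over. Pictures are saved under pics/ and viewed, at most 14 in all, crops included, and the job is handed in when it is done.

Besides the shell and the picture viewer there is one more tool, called after "Emit:" in YAML: its name, and indented under it one key for each argument. arm_command: Moves the arm, as the interface text tells. Its arguments: {"type":"object","properties":{"motion":{"type":"array"},"newtons":{"type":"number"}},"required":["motion"]}

```bash
mkdir -p pics
cat > h.py <<'E'
import numpy as np, cv2
from bench import *
from scipy.spatial.transform import Rotation as R
def grab(n):
    im,d=get_image(n); p=camera_params(n); return im,d,np.array(p["intrinsics"],float),np.array(p["D"],float),np.array(p["extrinsics"],float)
def rays(px,K,D,T):
    u=cv2.undistortPoints(np.array(px,float).reshape(-1,1,2),K,D).reshape(-1,2)
    r=np.c_[u,np.ones(len(u))]@T[:3,:3].T
    return T[:3,3],r
def onplane(px,z,K,D,T):
    o,r=rays(px,K,D,T); return o+r*((z-o[2])/r[:,2])[:,None]
def cloud(d,K,D,T):
    v,u=np.mgrid[:d.shape[0],:d.shape[1]]
    o,r=rays(np.c_[u.ravel(),v.ravel()],K,D,T)
    return (o+r*d.ravel()[:,None]).reshape(d.shape+(3,))
E
python3 - <<'E'
from h import *
for n in ("top","side"):
    im,d,K,D,T=grab(n); cv2.imwrite(f"pics/{n}0.png",im[:,:,::-1]); np.savez(f"{n}0.npz",im=im,d=d,K=K,D=D,T=T)
    print(n,T.round(3).tolist(),K.round(1).tolist(),D)
s=get_state();print(s)
E
```

```text
top [[-0.013, -0.997, 0.079, 0.431], [-1.0, 0.013, -0.002, -0.004], [0.001, -0.079, -0.997, 1.462], [0.0, 0.0, 0.0, 1.0]] [[439.2, 0.0, 317.0], [0.0, 439.2, 198.4], [0.0, 0.0, 1.0]] [0.00127245 0.         0.         0.         0.        ]
side [[0.995, -0.073, 0.068, 0.442], [-0.099, -0.63, 0.77, -0.967], [-0.013, -0.773, -0.634, 0.931], [0.0, 0.0, 0.0, 1.0]] [[471.3, 0.0, 315.7], [0.0, 471.3, 201.2], [0.0, 0.0, 1.0]] [-0.11946759  0.          0.          0.          0.        ]
{'time': 0.1, 'joint_positions': array([-1.23590778,  0.32170485, -0.07008705,  1.45154916,  0.02256037,
        1.37074966, -0.05691603]), 'qd': array([ 0.00060017, -0.00081572, -0.00082524, -0.00283812,  0.00088467,
       -0.00141657,  0.00113434]), 'joint_torque': array([-1.86404141e-04, -4.92573667e+01, -4.05709064e-01, -3.13395667e+01,
       -6.41335314e-02,  3.94472620e-02,  7.34638274e-05]), 'position': array([0.20484137, 0.61640198, 0.23560136]), 'tool_rot': array([-5.01692871e-01, -3.10106300e+00,  2.53090804e-03]), 'ft_force': array([-0.63633325, -0.13433746,  0.17428823]), 'torque': array([-0.00351654, -0.0076021 , -0.01106568]), 'grip_force': 0.0, 'grip_width': 1.000975009814543}
```

View pics/top0.png

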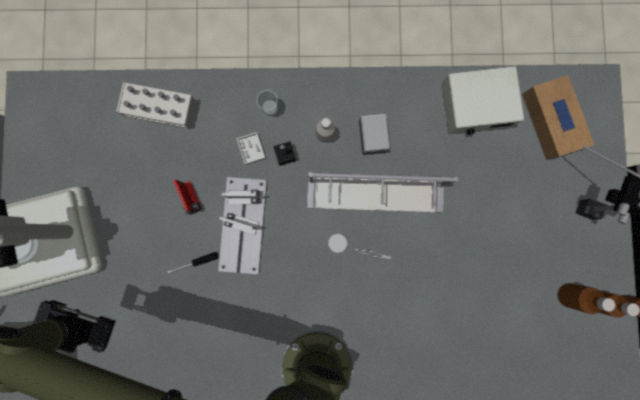

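View pics/side0.png

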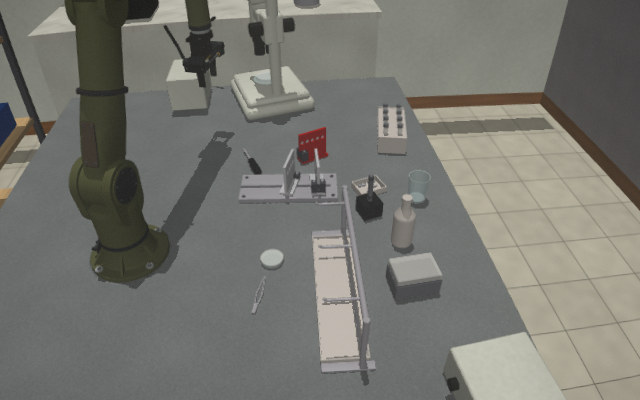

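The top view shows the base plate at about (243,225) with two brackets on it, at (242,197) and (241,222). The stand and pick are at (285,152), the rack rail runs from (310,177) to (455,180), and the red look-alike is at (187,196). I'll zoom in and measure.

Run:
```python
import numpy as np,cv2
from h import cloud,onplane
a=np.load("top0.npz");b=np.load("side0.npz")
c1=cv2.resize(a["im"][165:285,205:305],None,fx=4,fy=4,interpolation=2)
c2=cv2.resize(b["im"][135:225,230:330],None,fx=4,fy=4,interpolation=2)
c=np.zeros((480,800,3),np.uint8);c[:480,:400]=c1;c[:360,400:]=c2
cv2.imwrite("pics/crop0.png",c[:,:,::-1])
P=cloud(a["d"],a["K"],a["D"],a["T"]);np.save("Ptop.npy",P)
Q=cloud(b["d"],b["K"],b["D"],b["T"]);np.save("Qside.npy",Q)
def rect(m,z,name):
    cs=max(cv2.findContours(m.astype(np.uint8),0,1)[0],key=cv2.contourArea)
    X=onplane(cs.reshape(-1,2),z,a["K"],a["D"],a["T"])[:,:2].astype(np.float32)
    r=cv2.minAreaRect(X*1000);print(name,[np.round(t,1) for t in r],len(cs))
Z=P[:,:,2]
w=np.zeros(Z.shape,bool);w[165:285,205:280]=1
print("bench z",np.median(Z[240:300,320:500]))
rect(w&(Z>.009)&(Z<.2),.014,"base")
n,l,st,ce=cv2.connectedComponentsWithStats((w&(Z>.09)).astype(np.uint8))
for i in range(1,n):
    if st[i][4]>8: print(st[i]);rect(l==i,.106,"br%d"%i); print(Z[l==i].max())
w2=np.zeros(Z.shape,bool);w2[135:170,270:300]=1
rect(w2&(Z>.03)&(Z<.07),.05,"stand")
m=w2&(Z>.1);print("pick top px",np.argwhere(m).mean(0)[::-1] if m.any() else None,m.sum()); 
if m.any(): print(P[m].mean(0),Z[m].max()); rect(m,.145,"pick")
w3=np.zeros(Z.shape,bool);w3[165:220,300:465]=1
rect(w3&(Z>.14),.17,"rail+pegs")
yy=P[w3&(Z>.14)];print(np.percentile(yy,[1,50,99],axis=0))
```

```text
bench z 0.00087151122335416
base [array([462.1, 244.5]), array([143. , 310.2]), np.float64(85.0)] 277
[222 193  35   4 136]
br12 [array([553.8, 234.7]), array([105.5,   9.3]), np.float64(89.3)] 72
1.4622637945167665
[220 217  34  13 104]
br17 [array([465.6, 242.4]), array([108.6,  10.9]), np.float64(72.1)] 71
1.4622637945167665
stand [array([694.4,  96.4]), array([63.4, 59.8]), np.float64(16.6)] 69
pick top px [283.375   148.53125] 32
[0.65253432 0.08025555 0.34035652] 1.4622637945167665
pick [array([690.3,  94.4]), array([12.1, 18.5]), np.float64(89.6)] 17
rail+pegs [array([ 559.5, -202.7]), array([441.9,  90.5]), np.float64(87.1)] 447
[[ 0.4306891  -0.41923175  0.16196639]
 [ 0.59205317 -0.20166011  0.17080594]
 [ 0.60898833  0.01248848  1.46226379]]
```

View pics/crop0.png

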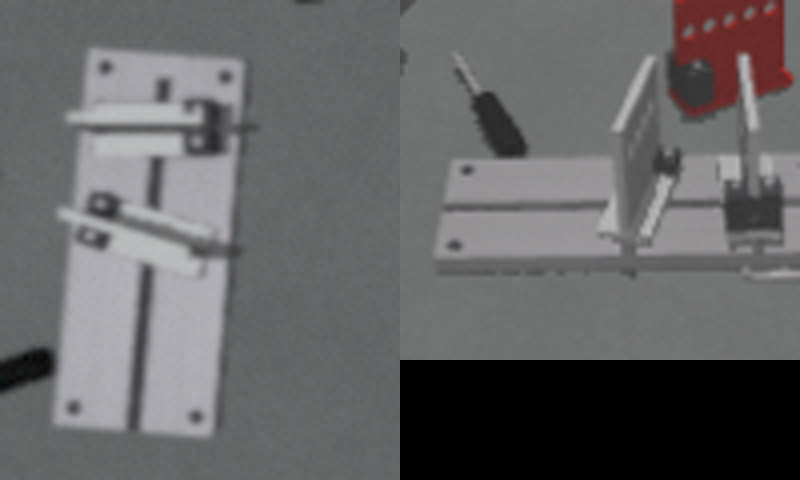

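The crop shows both brackets standing across the slot. The far one has its block at -y, the near one (turned about 17°) at +y. The slot's closed end is at the far side (crop 163,80) and it opens toward the robot (135,425). Next I need block sizes, the base line, the rack and the stand, more exactly.

```bash
cat > m.py <<'E'
from h import *
def brackets(n="top",verbose=True):
    im,d,K,D,T=grab("top"); P=cloud(d,K,D,T); Z=P[:,:,2]; out=[]
    v=(d>0)&(P[:,:,0]>.25)&(P[:,:,0]<.66)&(P[:,:,1]>.12)&(P[:,:,1]<.36)
    k,l,st,_=cv2.connectedComponentsWithStats((v&(Z>.085)&(Z<.14)).astype(np.uint8))
    for i in range(1,k):
        if st[i][4]<30: continue
        pts=np.argwhere(l==i)[:,::-1].astype(np.float32)
        X=onplane(pts,.120,K,D,T)[:,:2].astype(np.float32)*1000
        (cx,cy),(w,h),a=cv2.minAreaRect(X)
        c=cv2.boxPoints(((cx,cy),(w,h),a)); 
        e=np.array([c[1]-c[0],c[2]-c[1]]); e=e[np.argmax(np.hypot(*e.T))]; u=e/np.hypot(*e); u=u*np.sign(u[1])  # +y sense
        ctr=np.array([cx,cy]); nrm=np.array([-u[1],u[0]])
        # block: dark pixels in the 2 strips beside plate
        near=v&(Z>.018)&(Z<.075); L=(P[near][:,:2]*1000-ctr); g=im[near].mean(1)
        s=L@u;t=L@nrm;q=(abs(s)<60)&(abs(t)>6)&(abs(t)<24)&(g<90)
        zz=Z[near][q]*1000
        print("bracket ctr",ctr.round(1),"len",round(max(w,h),1),round(min(w,h),1),"yaw of +y axis",round(np.degrees(np.arctan2(-u[0],u[1])),1),
         "dark s pct",np.percentile(s[q],[5,50,95]).round(1) if q.any() else None,"z pct",np.percentile(zz,[10,50,75,90]).round(1) if q.any() else None,q.sum())
if __name__=="__main__": brackets()
E
python3 m.py
python3 - <<'E'
import numpy as np,cv2
from h import onplane
a=np.load("top0.npz");P=np.load("Ptop.npy");im=a["im"];d=a["d"];Z=P[:,:,2];C=(a["K"],a["D"],a["T"])
ok=d>0
# base: pixels at z~14
m=ok&(Z>.009)&(Z<.019)&(P[:,:,0]>.28)&(P[:,:,0]<.65)&(P[:,:,1]>.13)&(P[:,:,1]<.35)&(im.mean(2)>110)
px=np.argwhere(m)[:,::-1].astype(np.float32); n,l,st,_=cv2.connectedComponentsWithStats(cv2.morphologyEx(m.astype(np.uint8),cv2.MORPH_CLOSE,np.ones((5,5))))
i=1+np.argmax(st[1:,4]); px=np.argwhere(l==i)[:,::-1].astype(np.float32)
r=cv2.minAreaRect(onplane(px,.014,*C)[:,:2].astype(np.float32)*1000);print("base",r)
# slot: dark narrow pixels in rows per column of base: along image rows
g=im.mean(2)
pts=[]
for v in list(range(228,266))+list(range(206,212)):
    row=g[v,236:252]; w=np.clip(row.max()*.85-row,0,None); 
    if w.max()>15: pts.append(((w*np.arange(236,252)).sum()/w.sum(),v))
X=onplane(pts,.011,*C)[:,:2]*1000; f=np.polyfit(X[:,0],X[:,1],1);print("slot y=%.4f x+%.1f"%tuple(f),"resid",np.std(X[:,1]-np.polyval(f,X[:,0])),X[[0,-1]].round(1))
# rack
q=ok&(Z>.15)&(Z<.18)&(P[:,:,1]<.03)&(P[:,:,1]>-.46)&(P[:,:,0]<.66)&(P[:,:,0]>.48)
R=onplane(np.argwhere(q)[:,::-1].astype(float),.1685,*C)*1000
rail=R[abs(R[:,0]-np.median(R[:,0]))<12];f=np.polyfit(rail[:,1],rail[:,0],1);res=abs(rail[:,0]-np.polyval(f,rail[:,1]))<9
f=np.polyfit(rail[res][:,1],rail[res][:,0],1)
print("rail x=%.4f y+%.1f"%tuple(f),"y range",rail[:,1].min(),rail[:,1].max(),len(rail))
off=np.polyval(f,R[:,1])-R[:,0]
pg=R[(off>15)]
k=(off>15);print("pegs hist",np.unique((R[k,1]//15*15),return_counts=True)); print(off.max())
# pick handle top
q=ok&(Z>.12)&(Z<.16)&(P[:,:,1]>.05)&(P[:,:,1]<.15)&(P[:,:,0]>.6)&(P[:,:,0]<.75)
pp=np.argwhere(q)[:,::-1].astype(float);print("pick px",pp.mean(0),pp.min(0),pp.max(0),onplane([pp.mean(0)],.145,*C)*1000)
q=ok&(Z>.04)&(Z<.06)&(P[:,:,1]>.04)&(P[:,:,1]<.16)&(P[:,:,0]>.62)&(P[:,:,0]<.76)
r=cv2.minAreaRect(onplane(np.argwhere(q)[:,::-1].astype(float),.05,*C)[:,:2].astype(np.float32)*1000);print("stand",r)
z=np.zeros((600,800,3),np.uint8);c=cv2.resize(im[165:225,300:465],None,fx=4.8,fy=4.8,interpolation=2);z[:c.shape[0],:c.shape[1]]=c
b=np.load("side0.npz")["im"];c=cv2.resize(b[160:230,330:430],None,fx=4,fy=4,interpolation=2);z[300:300+c.shape[0],:c.shape[1]]=c
c=cv2.resize(b[140:210,280:345],None,fx=4,fy=4,interpolation=2);z[300:300+c.shape[0],420:420+c.shape[1]]=c
cv2.imwrite("pics/crop1.png",z[:,:,::-1])
E
```

```text
bracket ctr [552.5 230.7] len 107.5 9.2 yaw of +y axis -0.7 dark s pct [-49.8 -45.2 -30.2] z pct [39.9 56.3 59.3 61.5] 48
bracket ctr [466. 239.] len 108.5 8.7 yaw of +y axis -17.9 dark s pct [31.4 36.3 47.2] z pct [31.2 34.1 36.1 37.3] 26
base ((461.52362060546875, 239.04981994628906), (129.8774871826172, 309.9466247558594), 84.86334228515625)
slot y=-0.0889 x+282.4 resid 0.19509572298154443 [[441.6 244.1]
 [507.5 237.4]]
rail x=0.0363 y+602.0 y range -425.8312296571706 16.091636204272643 622
pegs hist (array([-360., -210.,  -60.,  -45.]), array([64, 42, 44,  5]))
82.60814042549663
pick px [282.59090909 147.22727273] [281. 145.] [285. 150.] [[692.67171578  95.62258819 145.        ]]
stand ((695.2261352539062, 96.61503601074219), (61.747772216796875, 59.82516860961914), 16.567584991455078)
```

View pics/crop1.png

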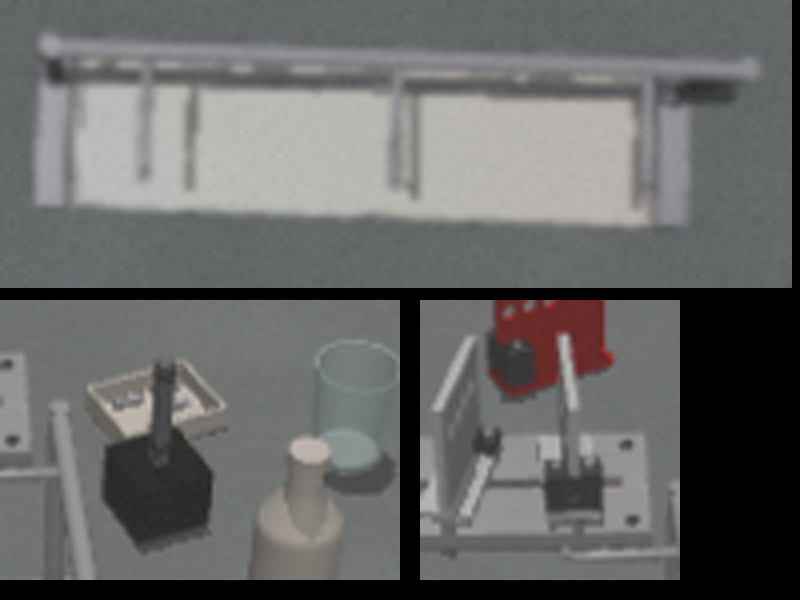

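Far bracket: its block top at 59 mm matches 14+8+36, so it is bracket_c, with the hole 20 mm toward the block. Near bracket: its block top at 34 mm matches 14+8+12, so it is bracket_b, with the hole 10 mm toward the block. The base measures 310 x 130, as it should. I'll write a move helper, refine the pegs, and start moving.

```bash
cat > go.py <<'E'
# go.py x y z(mm) yang(deg, world heading of tool y) : shift in tool axes for the next call
import sys
from h import *
s=get_state(); M=R.from_rotvec(s["tool_rot"]).as_matrix(); p=s["position"]*1000
x,y,z,a=map(float,sys.argv[1:5])
cur=np.degrees(np.arctan2(M[1,1],M[0,1])); sp=(cur-a+180)%360-180
print("t %.2f"%s["time"],"pos",p.round(1),"yang %.1f"%cur,"tilt",M[:,2].round(3)[:2],"shift",(M.T@(np.array([x,y,z])-p)).round(1),"spin %.1f"%sp,"q7 %.2f"%s["joint_positions"][6],"F",s["ft_force"].round(1))
E
python3 go.py 300 255 150 -2
python3 - <<'E'
import numpy as np
from h import onplane
a=np.load("top0.npz");P=np.load("Ptop.npy");d=a["d"];Z=P[:,:,2];C=(a["K"],a["D"],a["T"])
q=(d>0)&(Z>.15)&(Z<.18)&(P[:,:,1]<.03)&(P[:,:,1]>-.46)&(P[:,:,0]<.66)&(P[:,:,0]>.48)
R=onplane(np.argwhere(q)[:,::-1].astype(float),.1685,*C)*1000
off=.0363*R[:,1]+602-R[:,0];e=np.array([-1,.0363]);
for y0 in (-52,-205,-358):
    k=(off>15)&(abs(R[:,1]-y0)<25)
    # position projected along peg dir to rail: y at off=0
    print(y0,"y at mid(40 out)",(R[k,1]+.0363*(40-off[k])).mean().round(1),"spread",R[k,1].min().round(1),R[k,1].max().round(1),"reach",off[k].max().round(1),"peg slope",np.polyfit(off[k],R[k,1],1)[0].round(3))
E
```

```text
t 0.15 pos [204.9 616.5 235.7] yang 71.6 tilt [-0.    -0.001] shift [-204.2 -312.9   86.2] spin 73.6 q7 -0.06 F [-0.1  1.  -0.7]
-52 y at mid(40 out) -46.8 spread -48.9 -42.1 reach 77.9 peg slope 0.04
-205 y at mid(40 out) -201.1 spread -203.0 -198.5 reach 80.3 peg slope 0.024
-358 y at mid(40 out) -356.1 spread -359.9 -351.9 reach 82.5 peg slope 0.043
```

Emit:
arm_command:
  motion:
    - [60,-204,-313,0,36]
    - [60,-204,-313,0,36]
    - [60,-204,-313,0,36]
    - [60,-204,-313,0,36]
    - [60,-204,-313,0,36]
  newtons: 40

```text
time: 0.57
position: [0.2581, 0.4132, 0.2361]
tool_rot: [-1.439, -2.792, 0.001]
ft_force: [1.8, -0.7, 1.3]
grip_width: 0.729
grip_force: 0.0
```

```bash
python3 go.py 300 255 150 -2
```

```text
t 0.57 pos [258.1 413.2 236.1] yang 35.5 tilt [-0. -0.] shift [-153.2  -57.6   86.1] spin 37.5 q7 -0.45 F [ 1.8 -0.7  1.3]
```

Emit:
arm_command:
  motion:
    - [60,-153,-58,86,36]
    - [60,-153,-58,86,36]
    - [60,-153,-58,86,36]
    - [60,-153,-58,86,36]
    - [60,-153,-58,86,36]

```text
time: 0.98
position: [0.3001, 0.2518, 0.1479]
tool_rot: [2.232, 2.21, -0.007]
ft_force: [-0.1, -0.1, -0.1]
grip_width: 0.687
grip_force: 0.0
```

Emit:
arm_command:
  motion:
    - [60,0,0,0,0]
    - [60,0,0,0,0]

```text
time: 1.15
position: [0.3003, 0.2568, 0.1504]
tool_rot: [-2.221, -2.221, 0.0]
ft_force: [0.4, 0.7, -0.0]
grip_width: 0.688
grip_force: 0.0
```

```bash
python3 go.py 300 255 150 -2; python3 -c "
from bench import *;print(get_state()['joint_positions'])"
```

```text
t 1.15 pos [300.3 256.8 150.4] yang -0.0 tilt [-0.001  0.   ] shift [-1.8 -0.3  0.4] spin 2.0 q7 -0.80 F [ 0.4  0.7 -0. ]
[-0.96002375 -0.17253554  0.17005706  2.15199622  0.03094423  1.15995749
 -0.80484195]
```

The open end is reachable (r = 0.39 m). On to bracket_c.

Emit:
arm_command:
  motion:
    - [50,0,0,-40,0]
    - [50,-46,252,-40,0.7]
    - [50,-46,252,-40,0.7]
    - [50,-46,252,-40,0.7]
    - [50,-46,252,-40,0.7]

```text
time: 1.57
position: [0.4665, 0.2297, 0.192]
tool_rot: [2.228, 2.214, 0.006]
ft_force: [0.6, 0.9, 0.2]
grip_width: 0.578
grip_force: 0.0
```

Emit:
arm_command:
  motion:
    - [50,0,88,0,0]
    - [50,0,88,0,0]
    - [50,0,88,0,0]
    - [50,0,88,0,0]

```text
time: 1.9
position: [0.5544, 0.2276, 0.1897]
tool_rot: [2.232, 2.209, -0.002]
ft_force: [-0.8, 0.2, -0.1]
grip_width: 0.579
grip_force: 0.0
```

```bash
python3 go.py 552.3 210.7 111 -0.7; python3 m.py
```

```text
t 1.90 pos [554.4 227.6 189.7] yang -0.6 tilt [ 0.    -0.002] shift [-16.7  -1.9  78.7] spin 0.1 q7 -0.37 F [-0.8  0.2 -0.1]
bracket ctr [552.1 196.9] len 40.0 9.2 yaw of +y axis -0.7 dark s pct [-15.9  -8.2   4.6] z pct [40.7 58.  60.4 63.5] 75
bracket ctr [454.9 204.9] len 38.7 8.3 yaw of +y axis -16.6 dark s pct [-29.2 -27.1 -25. ] z pct [18.2 18.3 18.4 18.4] 2
```

Emit:
arm_command:
  motion:
    - [50,-17,-2,30,0]
    - [50,-17,-2,60,0]
    - [50,-17,-2,79,0]
    - [50,-17,-2,79,0]
    - [50,-17,-2,79,0]

```text
time: 2.37
position: [0.5483, 0.2109, 0.1118]
tool_rot: [-2.23, -2.21, 0.001]
ft_force: [-0.5, 0.8, 0.3]
grip_width: 0.578
grip_force: 0.0
```

```bash
python3 go.py 552.3 210.7 111 -0.7
```

```text
t 2.37 pos [548.3 210.9 111.8] yang -0.5 tilt [-0.002  0.001] shift [-0.2  4.   0.8] spin 0.2 q7 -0.32 F [-0.5  0.8  0.3]
```

Emit:
arm_command:
  motion:
    - [50,0,4,1,0]
    - [50,0,4,1,0]
    - [50,0,4,1,0]

```text
time: 2.62
position: [0.5552, 0.2101, 0.1125]
tool_rot: [2.234, 2.208, 0.005]
ft_force: [0.0, -0.0, 0.5]
grip_width: 0.572
grip_force: 0.0
```

Emit:
arm_command:
  motion:
    - [0,0,0,0,0]
    - [0,0,0,0,0]
    - [0,0,0,0,0]
    - [0,0,0,0,0]
    - [0,0,0,0,0]
  newtons: 40

```text
time: 3.03
position: [0.5541, 0.2093, 0.1106]
tool_rot: [-2.235, -2.208, -0.0]
ft_force: [0.5, 0.5, 0.4]
grip_width: 0.284
grip_force: 0.0
```

```bash
python3 go.py 552.3 210.7 240 -2.1
```

```text
t 3.03 pos [554.1 209.3 110.6] yang -0.7 tilt [0. 0.] shift [   1.4   -1.8 -129.4] spin 1.4 q7 -0.31 F [0.5 0.5 0.4]
```

Emit:
arm_command:
  motion:
    - [0,1,-1.5,0,0]
    - [0,1,-1.5,0,0]
    - [0,1,-1.5,0,0]
    - [0,1,-1.5,0,0]
    - [0,1,-1.5,0,0]

```text
time: 3.45
position: [0.5527, 0.2104, 0.1104]
tool_rot: [2.235, 2.208, 0.0]
ft_force: [0.9, 1.1, -1.5]
grip_width: 0.089
grip_force: 40.0
```

Emit:
arm_command:
  motion:
    - [0,0,0,0,0]
    - [0,0,0,-10,0]
    - [0,0,0,-30,0]
    - [0,0,0,-50,0]
    - [0,0,0,-50,0]

```text
time: 3.87
position: [0.5545, 0.2109, 0.1644]
tool_rot: [2.234, 2.206, 0.008]
ft_force: [2.6, 0.3, -4.9]
grip_width: 0.089
grip_force: 40.0
```

```bash
python3 go.py 470 -46.8 240 -2.1
```

```text
t 3.87 pos [554.5 210.9 164.4] yang -0.7 tilt [0.005 0.003] shift [-258.5  -80.9  -76.7] spin 1.4 q7 -0.33 F [ 2.6  0.3 -4.9]
```

Emit:
arm_command:
  motion:
    - [0,0,0,-40,0]
    - [0,0,0,-77,0]
    - [0,-40,-13,-77,1.4]
    - [0,-75,-24,-77,1.4]
    - [0,-110,-35,-77,1.4]

```text
time: 4.28
position: [0.5152, 0.0992, 0.2369]
tool_rot: [2.261, 2.181, -0.002]
ft_force: [-0.3, -1.3, -6.2]
grip_width: 0.088
grip_force: 40.0
```

Emit:
arm_command:
  motion:
    - [0,-35,-11,0,0]
    - [0,-70,-22,0,0]
    - [0,-105,-33,0,0]
    - [0,-135,-43,0,0]
    - [0,-149,-46,0,0]

```text
time: 4.7
position: [0.4619, -0.0517, 0.2364]
tool_rot: [-2.267, -2.173, 0.005]
ft_force: [-0.5, -1.4, -5.3]
grip_width: 0.089
grip_force: 40.0
```

Emit:
arm_command:
  motion:
    - [0,0,0,0,0]
    - [0,0,0,0,0]
    - [0,0,0,0,0]

```text
time: 4.95
position: [0.4648, -0.0451, 0.237]
tool_rot: [-2.26, -2.181, -0.0]
ft_force: [0.4, 0.1, -5.4]
grip_width: 0.088
grip_force: 40.0
```

```bash
python3 go.py 490 -46.8 191 -2.1
python3 - <<'E'
from h import *
z=np.zeros((480,800,3),np.uint8)
im,*_=grab("top");np.save("t.npy",im);z[:480,:400]=cv2.resize(im[140:260,290:390],None,fx=4,fy=4,interpolation=2)
im,*_=grab("side");z[:480,400:]=cv2.resize(im[170:290,280:380],None,fx=4,fy=4,interpolation=2)
cv2.imwrite("pics/c1.png",z[:,:,::-1])
E
```

```text
t 4.95 pos [464.8 -45.1 237. ] yang -2.0 tilt [-0.001  0.001] shift [-0.9 25.3 46. ] spin 0.1 q7 -0.05 F [ 0.4  0.1 -5.4]
```

View pics/c1.png

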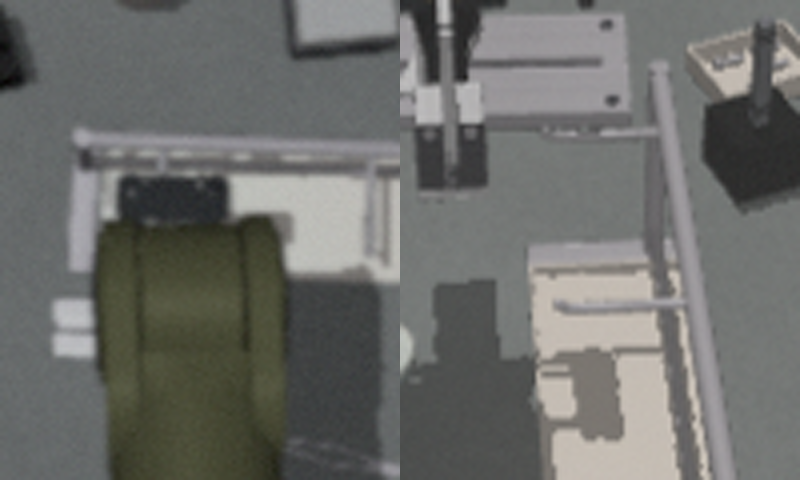

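Bracket_c is held square. In the top view the foot's left end shows at px (303,214–229), and in the side view its block end is at px (284–301, 205–217). I'll check where the hole lies along the plate, using both ends of the foot.

Run:
```python
from h import *
s=get_state();p=s["position"]*1000;print(p.round(1))
for n in("top","side"):
    im,d,K,D,T=grab(n);P=cloud(d,K,D,T)*1000
    # bracket points: below fingers
    k=(d>0)&(abs(P[:,:,0]-p[0])<32)&(abs(P[:,:,1]-p[1])<110)&(P[:,:,2]>p[2]-102)&(P[:,:,2]<p[2]-12)
    Q=P[k];g=im[k].mean(1);print(n,len(Q),Q.min(0).round(),Q.max(0).round())
    if n=="top":
        f=(Q[:,1]>p[1]+20)
        for zz in range(130,160,5):
            q=Q[f&(abs(Q[:,2]-zz)<2.5)]; print(zz,len(q),q[:,1].min().round(1) if len(q) else 0,q[:,1].max().round(1) if len(q) else 0)
    else:
        e=Q[(Q[:,1]<p[1]-15)];
        for lo in range(135,240,10):
            q=e[(e[:,2]>=lo)&(e[:,2]<lo+10)]
            if len(q): print(lo,len(q),np.percentile(q[:,1],[5,50,95]).round(1),"x",q[:,0].min().round(1),q[:,0].max().round(1))
```

```text
[465.  -44.9 237.1]
top 107 [444.   6. 146.] [486.  33. 162.]
130 0 0 0
135 0 0 0
140 0 0 0
145 4 6.2 24.2
150 37 6.1 30.1
155 64 6.1 33.0
side 492 [440. -76. 137.] [487.  34. 225.]
135 38 [-71.  -68.6 -65.3] x 440.4 483.4
145 49 [-72.4 -69.8 -66.7] x 440.6 483.9
155 53 [-73.  -70.  -67.2] x 441.2 483.9
165 52 [-74.  -70.6 -67.9] x 441.7 484.4
175 76 [-72.4 -68.9 -61.6] x 442.1 482.7
185 17 [-73.4 -70.2 -60. ] x 450.4 478.1
195 9 [-72.1 -70.8 -68.3] x 460.3 465.7
205 13 [-73.6 -72.5 -69. ] x 458.4 466.0
215 11 [-74.8 -71.2 -69.8] x 459.1 466.3
```

The ends read y ≈ -70 and +34, so the hole sits some 7 mm from where I meant to grip. I'll turn the plate toward the side camera and measure the holes directly.

Emit:
arm_command:
  motion:
    - [0,0,-35,0,0]
    - [0,0,-60,0,7]
    - [0,0,-60,0,14]
    - [0,0,-60,0,21]
    - [0,0,-60,0,28]

```text
time: 5.57
position: [0.4048, -0.0435, 0.2377]
tool_rot: [-2.726, -1.562, -0.001]
ft_force: [-0.7, -0.3, -4.9]
grip_width: 0.093
grip_force: 40.0
```

Emit:
arm_command:
  motion:
    - [0,0,0,0,7]
    - [0,0,0,0,14]
    - [0,0,0,0,21]
    - [0,0,0,0,28]
    - [0,0,0,0,35]

```text
time: 5.98
position: [0.405, -0.0436, 0.2374]
tool_rot: [3.069, 0.67, -0.001]
ft_force: [0.3, -0.1, -5.2]
grip_width: 0.087
grip_force: 40.0
```

Emit:
arm_command:
  motion:
    - [0,0,0,0,0]
    - [0,0,0,0,0]
    - [0,0,0,0,0]
    - [0,0,0,0,0]

```text
time: 6.32
position: [0.4049, -0.0441, 0.2375]
tool_rot: [-3.067, -0.681, 0.0]
ft_force: [1.0, 0.1, -4.6]
grip_width: 0.084
grip_force: 40.0
```

```bash
python3 go.py 490 -46.8 191 -2.1
python3 - <<'E'
from h import *
im,d,K,D,T=grab("side");s=get_state();np.savez("sc.npz",im=im,d=d,K=K,D=D,T=T,p=s["position"],r=s["tool_rot"])
Ti=np.linalg.inv(T);q=Ti[:3,:3]@(s["position"])+Ti[:3,3]
u,_=cv2.projectPoints(q.reshape(1,3),np.zeros(3),np.zeros(3),K,D);u=u.ravel();print("tcp px",u)
x,y=u.astype(int);x0=max(x-50,0);y0=max(y-30,0);print(x0,y0)
cv2.imwrite("pics/c2.png",cv2.resize(im[y0:y0+90,x0:x0+100],None,fx=6,fy=6,interpolation=2)[:,:,::-1])
E
```

```text
t 6.32 pos [404.9 -44.1 237.5] yang -65.0 tilt [-0.  0.] shift [75.9 38.5 46.5] spin -62.9 q7 -1.19 F [ 1.   0.1 -4.6]
tcp px [266.89248473 183.96672456]
216 153
```

View pics/c2.png

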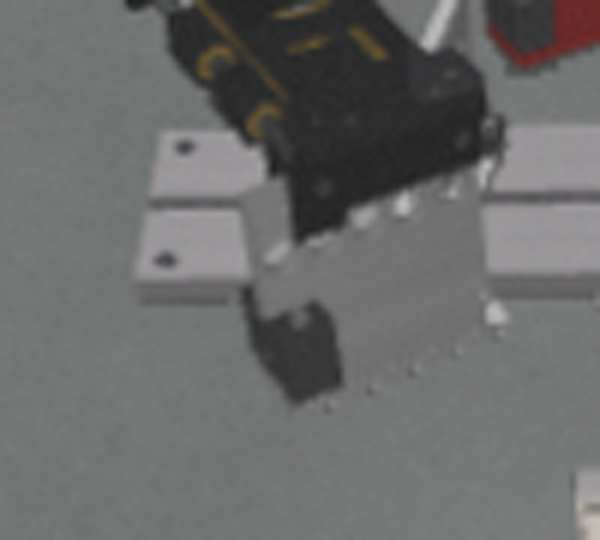

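The plate faces the camera. Five bright hole spots lie at crop x ≈ 280, 318, 362, 405 and 453 (20 mm apart); the block is at left, so the wanted hole is the second one. I'll cast those onto the plate plane, together with the plate's end edges.

```bash
cat > holes.py <<'E'
from h import *
import sys
def holes(fn,px):
    a=np.load(fn);M=R.from_rotvec(a["r"]).as_matrix();p=a["p"]
    o,r=rays(px,a["K"],a["D"],a["T"]);n=M[:,1];f=.004*np.sign(n@(o-p));t=((p-o)@n+f)/(r@n)
    L=((o+r*t[:,None]-p)@M)*1000
    return L
E
python3 - <<'E'
from holes import *
a=np.load("sc.npz");g=a["im"].mean(2);x0,y0=216,153
c=[(280,250),(318,240),(362,218),(404,204),(455,190)]
px=[]
for x,y in c:
    X,Y=x/6+x0-.4,y/6+y0-.4;xs,ys=int(round(X)),int(round(Y));w=g[ys-3:ys+4,xs-2:xs+3];w=np.clip(w-np.percentile(w,70),0,None)
    yy,xx=np.mgrid[ys-3:ys+4,xs-2:xs+3];px.append(((w*xx).sum()/w.sum(),(w*yy).sum()/w.sum()))
print(np.round(px,1).tolist());print("spots tool xyz\n",holes("sc.npz",px).round(1))
e=[(485,200),(487,300),(258,315),(343,385),(480,330)]
print("edges",holes("sc.npz",[(x/6+x0-.4,y/6+y0-.4) for x,y in e]).round(1))
E
```

```text
[[261.9, 194.5], [269.1, 192.9], [276.3, 188.8], [282.8, 186.7], [291.2, 184.6]]
spots tool xyz
 [[-17.7   4.   22.9]
 [  1.8   4.   26. ]
 [ 22.2   4.   21.4]
 [ 40.3   4.   22.1]
 [ 64.    4.   25. ]]
edges [[ 78.6   4.   35.2]
 [ 77.2   4.   89.5]
 [-29.4   4.   51.5]
 [  5.6   4.  106. ]
 [ 73.    4.  104.8]]
```

Emit:
arm_command:
  motion:
    - [0,0,0,0,7]
    - [0,0,0,0,14]
    - [0,0,0,0,20]
    - [0,0,0,0,22]
    - [0,0,0,0,22]

```text
time: 6.78
position: [0.4049, -0.0442, 0.2375]
tool_rot: [-3.141, -0.08, 0.0]
ft_force: [0.2, 0.7, -5.2]
grip_width: 0.086
grip_force: 40.0
```

Emit:
arm_command:
  motion:
    - [0,0,0,0,0]
    - [0,0,0,0,0]
    - [0,0,0,0,0]

```text
time: 7.03
position: [0.4049, -0.0442, 0.2376]
tool_rot: [-3.14, -0.081, -0.0]
ft_force: [-0.5, 0.5, -5.2]
grip_width: 0.092
grip_force: 40.0
```

Run:
```python
from holes import *
im,d,K,D,T=grab("side");s=get_state();np.savez("sc.npz",im=im,d=d,K=K,D=D,T=T,p=s["position"],r=s["tool_rot"])
M=R.from_rotvec(s["tool_rot"]).as_matrix();print(s["position"],M[:,1])
# rectified view of the plate's near face: 4 px/mm, tool x -60..100, tool z 0..110
n=M[:,1];sg=np.sign(n@(T[:3,3]-s["position"]))
gx,gz=np.meshgrid(np.arange(-50,100,.2),np.arange(0,110,.2))
W=s["position"]+(gx[...,None]*M[:,0]+gz[...,None]*M[:,2])/1000+sg*.004*n
Ti=np.linalg.inv(T);C=W.reshape(-1,3)@Ti[:3,:3].T+Ti[:3,3]
u=cv2.projectPoints(C,np.zeros(3),np.zeros(3),K,D)[0].reshape(gx.shape+(2,)).astype(np.float32)
o=cv2.remap(im,u[...,0],u[...,1],cv2.INTER_CUBIC)
for k,x in enumerate(range(-50,100,10)): cv2.line(o,(k*50,540),(k*50,549),(255,0,0),2)
o=np.clip((o.astype(float)-40)*1.5,0,255).astype(np.uint8)
cv2.imwrite("pics/c3.png",o[:,:,::-1])
```

```text
[ 0.4049435  -0.04418289  0.23758283] [ 5.15766986e-02 -9.98669033e-01 -8.26117080e-05]
```

View pics/c3.png

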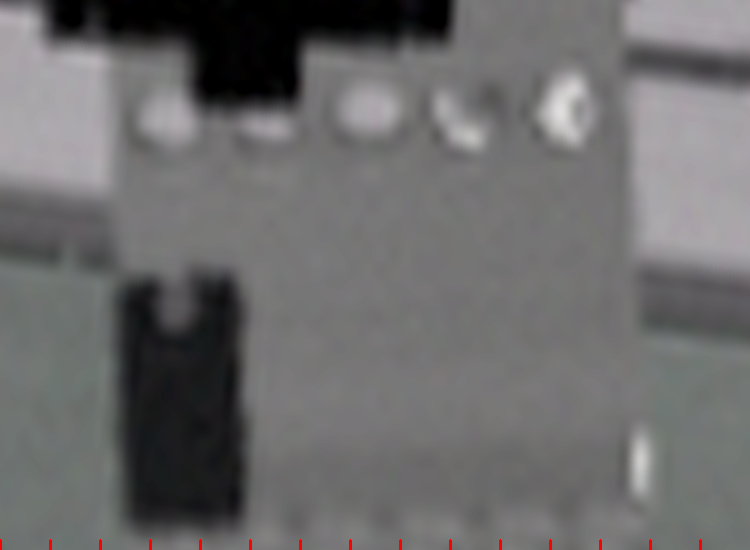

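The rectified plate view is clear: holes at tool x = -16.6, 3.4, 23.4, 43.4 and 63.4, plate edges at -28 and 75.6. The wanted hole (second from the block) is 3.5 mm from the TCP in tool +x. Turning back and lining up in front of peg1.

Emit:
arm_command:
  motion:
    - [0,0,0,0,-7]
    - [0,0,0,0,-14]
    - [0,0,0,0,-21]
    - [0,0,0,0,-28]
    - [0,0,0,0,-35]

```text
time: 7.5
position: [0.405, -0.0442, 0.2376]
tool_rot: [-2.968, -1.03, -0.0]
ft_force: [0.3, -0.2, -5.5]
grip_width: 0.093
grip_force: 40.0
```

Emit:
arm_command:
  motion:
    - [0,0,0,0,-7]
    - [0,0,0,0,-14]
    - [0,0,0,0,-21]
    - [0,0,0,0,-28]
    - [0,0,0,0,-35]

```text
time: 7.92
position: [0.405, -0.0442, 0.2376]
tool_rot: [-2.521, -1.875, -0.0]
ft_force: [0.0, 0.1, -5.9]
grip_width: 0.09
grip_force: 40.0
```

Emit:
arm_command:
  motion:
    - [0,0,0,20,-7]
    - [0,0,0,40,-14]
    - [0,0,0,46,-15]
    - [0,0,0,46,-15]
    - [0,0,0,46,-15]

```text
time: 8.33
position: [0.4051, -0.0442, 0.192]
tool_rot: [2.264, 2.177, 0.0]
ft_force: [0.6, 0.4, -4.9]
grip_width: 0.086
grip_force: 40.0
```

```bash
python3 go.py 490 -47.8 191 -2.1
```

```text
t 8.33 pos [405.1 -44.2 192. ] yang -2.2 tilt [0. 0.] shift [-0.3 84.9  1. ] spin -0.1 q7 -0.11 F [ 0.6  0.4 -4.9]
```

Emit:
arm_command:
  motion:
    - [0,-0.3,30,1,0]
    - [0,-0.3,60,1,0]
    - [0,-0.3,85,1,0]
    - [0,-0.3,85,1,0]
    - [0,-0.3,85,1,0]

```text
time: 8.75
position: [0.4915, -0.0476, 0.1915]
tool_rot: [2.262, 2.177, -0.001]
ft_force: [-0.9, -0.8, -5.8]
grip_width: 0.089
grip_force: 40.0
```

Emit:
arm_command:
  motion:
    - [0,0,0,0,0]
    - [0,0,0,0,0]

```text
time: 8.92
position: [0.4895, -0.0476, 0.191]
tool_rot: [-2.262, -2.179, -0.001]
ft_force: [-0.7, 0.2, -5.9]
grip_width: 0.09
grip_force: 40.0
```

```bash
python3 go.py 520 -48.9 191 -2.1;python3 - <<'E'
from h import *
im,*_=grab("side");cv2.imwrite("pics/c4.png",cv2.resize(im[180:270,280:380],None,fx=6,fy=6,interpolation=2)[:,:,::-1])
E
```

```text
t 8.92 pos [489.5 -47.6 191. ] yang -2.1 tilt [0.    0.001] shift [-0.2 30.6 -0. ] spin -0.0 q7 0.01 F [-0.7  0.2 -5.9]
```

View pics/c4.png

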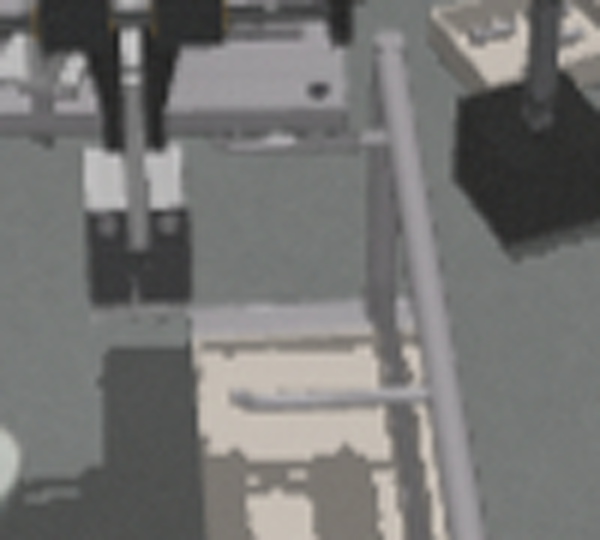

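The side view shows the bracket upright in front of peg1. The peg runs at crop (228–380, 140). I'll cross-check the peg's y from this view, and that of peg2 at crop (240–420, 398).

Run:
```python
from h import *
p=camera_params("side");A=(np.array(p["intrinsics"]),np.array(p["D"]),np.array(p["extrinsics"]))
f=lambda x,y,z:(onplane([(x/6+280-.4,y/6+180-.4)],z,*A)*1000).round(1)[0]
print("peg1",f(232,143,.167),f(300,141,.165),f(350,139,.165));print("peg2",f(240,398,.167),f(320,399,.165),f(400,395,.165))
```

```text
peg1 [529.9 -47.7 167. ] [559.  -47.3 165. ] [580.3 -48.4 165. ]
peg2 [ 517.2 -200.1  167. ] [ 547.8 -202.1  165. ] [ 578.5 -203.5  165. ]
```

Both cameras agree (y ≈ -47 at mid-peg). Inserting slowly.

Emit:
arm_command:
  motion:
    - [0,0,7,0,0]
    - [0,0,14,0,0]
    - [0,0,21,0,0]
    - [0,0,28,0,0]
    - [0,0,33,0,0]

```text
time: 9.38
position: [0.524, -0.0488, 0.1906]
tool_rot: [2.261, 2.18, 0.0]
ft_force: [0.3, 0.9, -4.9]
grip_width: 0.093
grip_force: 40.0
```

Emit:
arm_command:
  motion:
    - [0,0,4,0,0]
    - [0,0,8,0,0]
    - [0,0,12,0,0]

```text
time: 9.63
position: [0.5351, -0.0493, 0.1904]
tool_rot: [-2.262, -2.18, 0.001]
ft_force: [-0.3, 0.6, -6.0]
grip_width: 0.087
grip_force: 40.0
```

```bash
python3 go.py 560 -50.3 191 -2.1
```

```text
t 9.63 pos [535.1 -49.3 190.4] yang -2.1 tilt [-0. -0.] shift [-0.  24.9 -0.7] spin -0.0 q7 0.07 F [-0.3  0.6 -6. ]
```

Emit:
arm_command:
  motion:
    - [0,0,6,0,0]
    - [0,0,12,0,0]
    - [0,0,18,0,0]
    - [0,0,24,0,0]
    - [0,0,24,0,0]

```text
time: 10.05
position: [0.5602, -0.0501, 0.1906]
tool_rot: [2.261, 2.18, 0.001]
ft_force: [-0.6, 0.9, -5.6]
grip_width: 0.091
grip_force: 40.0
```

Emit:
arm_command:
  motion:
    - [0,0,0,1,0]
    - [0,0,0,2,0]
    - [0,0,0,3,0]
    - [0,0,0,3,0]

```text
time: 10.38
position: [0.5583, -0.0502, 0.1873]
tool_rot: [-2.261, -2.18, 0.0]
ft_force: [-1.1, -0.1, -5.2]
grip_width: 0.092
grip_force: 40.0
```

Emit:
arm_command:
  motion:
    - [0,0,0,1,0]
    - [0,0,0,2,0]
    - [0,0,0,2,0]

```text
time: 10.63
position: [0.5586, -0.0501, 0.1854]
tool_rot: [-2.262, -2.18, 0.0]
ft_force: [0.6, 0.2, -5.8]
grip_width: 0.086
grip_force: 40.0
```

```bash
python3 go.py 560 -50.3 185 -2.1
```

```text
t 10.63 pos [558.6 -50.1 185.4] yang -2.1 tilt [-0.  0.] shift [-0.1  1.4  0.4] spin 0.0 q7 0.10 F [ 0.6  0.2 -5.8]
```

Emit:
arm_command:
  motion:
    - [0,0,0,0.7,0]
    - [0,0,0,1.4,0]
    - [0,0,0,1.4,0]

```text
time: 10.88
position: [0.5589, -0.0502, 0.185]
tool_rot: [-2.262, -2.18, -0.001]
ft_force: [-2.5, 1.4, 1.5]
grip_width: 0.094
grip_force: 40.0
```

Emit:
arm_command:
  motion:
    - [0,0,0,0.7,0]
    - [0,0,0,1.2,0]
    - [0,0,0,1.2,0]

```text
time: 11.13
position: [0.5589, -0.0502, 0.1848]
tool_rot: [-2.262, -2.18, -0.002]
ft_force: [-6.2, 0.6, 8.0]
grip_width: 0.087
grip_force: 40.0
```

Emit:
arm_command:
  motion:
    - [0,0,0,-1.2,0]
    - [0,0,0,-1.2,0]
    - [14,0,0,-1.2,0]
    - [20,0,0,-1.2,0]
    - [20,0,0,-1.2,0]

```text
time: 11.55
position: [0.5595, -0.0502, 0.1842]
tool_rot: [2.261, 2.18, 0.001]
ft_force: [-0.1, -0.2, -0.2]
grip_width: 0.201
grip_force: 0.0
```

Emit:
arm_command:
  motion:
    - [20,0,0,0,0]
    - [20,0,0,0,0]
    - [20,0,0,-10,0]
    - [20,0,0,-25,0]
    - [20,0,0,-45,0]

```text
time: 11.97
position: [0.5581, -0.0502, 0.2291]
tool_rot: [-2.261, -2.179, 0.003]
ft_force: [-0.1, -0.1, 0.4]
grip_width: 0.228
grip_force: 0.0
```

Emit:
arm_command:
  motion:
    - [50,0,0,-35,0]
    - [50,110,-60,-35,0]
    - [50,110,-60,-35,0]
    - [50,110,-60,-35,0]
    - [50,110,-60,-35,0]

```text
time: 12.38
position: [0.4999, 0.071, 0.265]
tool_rot: [-2.245, -2.191, -0.005]
ft_force: [0.6, 0.4, -0.3]
grip_width: 0.515
grip_force: 0.0
```

Emit:
arm_command:
  motion:
    - [50,110,-60,0,8]
    - [50,110,-60,0,16]
    - [50,110,-60,0,16]
    - [50,110,-60,0,16]
    - [50,110,-60,0,16]

```text
time: 12.8
position: [0.4451, 0.1784, 0.2648]
tool_rot: [-2.535, -1.854, -0.002]
ft_force: [-0.4, 0.2, 0.2]
grip_width: 0.57
grip_force: 0.0
```

```bash
python3 go.py 469.1 248.5 111 -17.9; python3 m.py
python3 - <<'E'
from h import *
z=np.zeros((480,800,3),np.uint8)
im,*_=grab("top");z[:480,:400]=cv2.resize(im[165:285,200:300],None,fx=4,fy=4,interpolation=2)
im,*_=grab("side");z[:360,400:]=cv2.resize(im[180:270,280:380],None,fx=4,fy=4,interpolation=2)
cv2.imwrite("pics/c5.png",z[:,:,::-1])
E
```

```text
t 12.80 pos [445.1 178.4 264.8] yang -17.7 tilt [0.    0.002] shift [ 73.8   1.7 153.9] spin 0.2 q7 -0.77 F [-0.4  0.2  0.2]
```

View pics/c5.png

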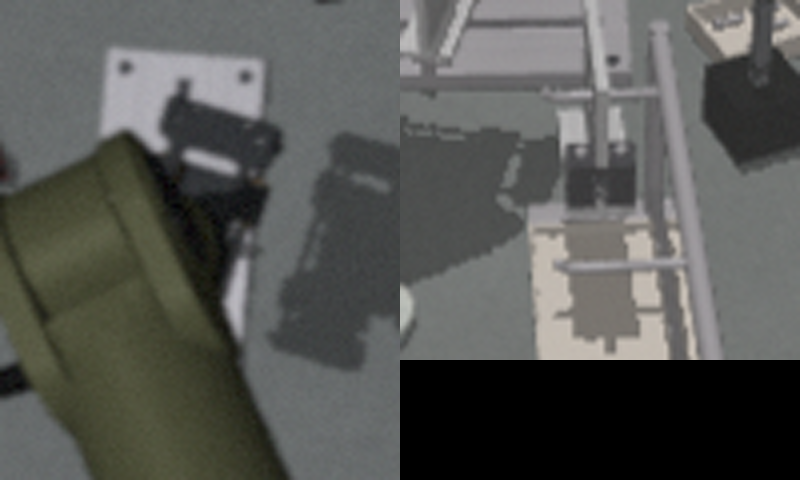

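c hangs on peg1, plate at mid-peg. The top view of b is hidden by the arm, so I'll compare b's side view now with the initial one.

```bash
python3 - <<'E'
from h import *
b=np.load("side0.npz");im,d,K,D,T=grab("side")
for dd in (b["d"],d):
    P=cloud(dd,K,D,T)*1000
    k=(dd>0)&(abs(P[:,:,0]-466)<75)&(abs(P[:,:,1]-239)<80)&(P[:,:,2]>60)&(P[:,:,2]<125)&(np.mgrid[:400,:640][1]<305)
    Q=P[k];print(k.sum(),np.median(Q,0).round(1),np.percentile(Q,[3,97],axis=0).round(1).tolist(),np.polyfit(Q[:,1],Q[:,0],1).round(3))
E
python3 go.py 470 251.4 111 -17.9
```

```text
230 [464.1 226.3  98.5] [[447.2, 188.8, 62.3], [482.7, 283.9, 119.3]] [3.33000e-01 3.87576e+02]
231 [464.3 228.4  97.5] [[447.2, 189.4, 62.0], [482.9, 284.4, 119.4]] [3.36000e-01 3.86814e+02]
t 13.00 pos [447.9 172.4 264.6] yang -18.2 tilt [ 0.001 -0.   ] shift [ 81.9  -3.9 153.6] spin -0.3 q7 -0.76 F [ 0.1 -0.5 -0.6]
```

b hasn't moved. Go and grip it.

Emit:
arm_command:
  motion:
    - [50,40,-2,0,0]
    - [50,81,-4,20,0]
    - [50,81,-4,50,0]
    - [50,81,-4,80,0]
    - [50,81,-4,90,0]

```text
time: 13.42
position: [0.4671, 0.2498, 0.1698]
tool_rot: [2.544, 1.842, -0.011]
ft_force: [-1.1, -1.4, -0.0]
grip_width: 0.575
grip_force: 0.0
```

Emit:
arm_command:
  motion:
    - [40,0,0,0,0]
    - [40,0,0,0,0]
    - [40,0,0,0,0]

```text
time: 13.67
position: [0.4699, 0.252, 0.1764]
tool_rot: [2.545, 1.842, 0.006]
ft_force: [-0.2, 0.3, 1.4]
grip_width: 0.478
grip_force: 0.0
```

```bash
python3 go.py 469.5 250 111 -18.1
```

```text
t 13.67 pos [469.9 252.  176.4] yang -18.2 tilt [0.003 0.002] shift [-2.2  0.1 65.4] spin -0.1 q7 -0.83 F [-0.2  0.3  1.4]
```

Emit:
arm_command:
  motion:
    - [40,-1.5,0,25,0]
    - [40,-1.5,0,50,0]
    - [40,-1.5,0,64,0]
    - [40,-1.5,0,64,0]
    - [40,-1.5,0,64,0]

```text
time: 14.08
position: [0.4687, 0.251, 0.1116]
tool_rot: [-2.544, -1.844, -0.003]
ft_force: [0.2, -0.6, -0.0]
grip_width: 0.465
grip_force: 0.0
```

```bash
python3 go.py 469.5 250 111 -18.1
```

```text
t 14.08 pos [468.7 251.  111.6] yang -18.1 tilt [0.001 0.001] shift [-0.7  1.1  0.6] spin -0.0 q7 -0.80 F [ 0.2 -0.6 -0. ]
```

Emit:
arm_command:
  motion:
    - [0,0,1,0.6,0]
    - [0,0,1,0.6,0]
    - [0,0,1,0.6,0]
    - [0,0,1,0.6,0]
    - [0,0,1,0.6,0]
  newtons: 40

```text
time: 14.5
position: [0.4691, 0.2508, 0.1102]
tool_rot: [-2.543, -1.844, -0.002]
ft_force: [0.6, 0.5, 0.2]
grip_width: 0.169
grip_force: 0.0
```

Emit:
arm_command:
  motion:
    - [0,0,0,0,0]
    - [0,0,0,0,0]
    - [0,0,0,0,0]
    - [0,0,0,-10,0]
    - [0,0,0,-30,0]

```text
time: 14.92
position: [0.4663, 0.2492, 0.1372]
tool_rot: [-2.543, -1.844, 0.011]
ft_force: [-0.3, -0.4, -4.1]
grip_width: 0.089
grip_force: 40.0
```

Emit:
arm_command:
  motion:
    - [0,0,0,-30,0]
    - [0,0,0,-60,0]
    - [0,0,0,-95,0]
    - [0,0,0,-95,0]

```text
time: 15.25
position: [0.4717, 0.2522, 0.242]
tool_rot: [-2.543, -1.844, -0.018]
ft_force: [1.0, 0.3, -1.2]
grip_width: 0.087
grip_force: 40.0
```

```bash
python3 go.py 400 -150 237 -86
```

```text
t 15.25 pos [471.7 252.2 242. ] yang -18.1 tilt [0.009 0.007] shift [-404.6   56.8    1.6] spin 67.9 q7 -0.84 F [ 1.   0.3 -1.2]
```

Emit:
arm_command:
  motion:
    - [0,-35,5,0,0]
    - [0,-75,11,0,0]
    - [0,-115,16,0,0]
    - [0,-155,22,0,0]
    - [0,-195,27,0,0]

```text
time: 15.67
position: [0.4327, 0.0549, 0.2341]
tool_rot: [-2.542, -1.844, 0.002]
ft_force: [1.2, -1.8, -2.6]
grip_width: 0.09
grip_force: 40.0
```

Emit:
arm_command:
  motion:
    - [0,-40,6,0,0]
    - [0,-80,11,0,0]
    - [0,-120,17,0,0]
    - [0,-160,23,0,7]
    - [0,-200,28,0,14]

```text
time: 16.08
position: [0.3971, -0.1436, 0.2343]
tool_rot: [-2.752, -1.513, -0.001]
ft_force: [0.9, -0.2, -2.9]
grip_width: 0.087
grip_force: 40.0
```

Emit:
arm_command:
  motion:
    - [0,0,0,0,7]
    - [0,0,0,0,14]
    - [0,0,0,0,21]
    - [0,0,0,0,28]
    - [0,0,0,0,35]

```text
time: 16.5
position: [0.3976, -0.142, 0.2341]
tool_rot: [-3.08, -0.613, 0.002]
ft_force: [-0.1, -0.4, -4.1]
grip_width: 0.093
grip_force: 40.0
```

Emit:
arm_command:
  motion:
    - [0,0,0,0,7]
    - [0,0,0,0,14]
    - [0,0,0,0,18]
    - [0,0,0,0,18]
    - [0,0,0,0,18]

```text
time: 16.92
position: [0.3978, -0.142, 0.2342]
tool_rot: [-3.138, -0.137, 0.001]
ft_force: [0.2, -0.6, -2.6]
grip_width: 0.088
grip_force: 40.0
```

Emit:
arm_command:
  motion:
    - [0,0,0,0,0]
    - [0,0,0,0,0]

```text
time: 17.08
position: [0.3982, -0.1419, 0.2345]
tool_rot: [-3.138, -0.136, 0.0]
ft_force: [-0.9, 0.8, -2.7]
grip_width: 0.091
grip_force: 40.0
```

```bash
python3 go.py 405 -200 191 -2.1
python3 - <<'E'
from holes import *
im,d,K,D,T=grab("side");s=get_state()
M=R.from_rotvec(s["tool_rot"]).as_matrix();print(s["position"],M[:,1])
n=M[:,1];sg=np.sign(n@(T[:3,3]-s["position"]))
gx,gz=np.meshgrid(np.arange(-75,75,.2),np.arange(0,110,.2))
W=s["position"]+(gx[...,None]*M[:,0]+gz[...,None]*M[:,2])/1000+sg*.004*n
Ti=np.linalg.inv(T);C=W.reshape(-1,3)@Ti[:3,:3].T+Ti[:3,3]
u=cv2.projectPoints(C,np.zeros(3),np.zeros(3),K,D)[0].reshape(gx.shape+(2,)).astype(np.float32)
o=cv2.remap(im,u[...,0],u[...,1],cv2.INTER_CUBIC)
for k in range(15): cv2.line(o,(k*50,540),(k*50,549),(255,0,0),2)
o=np.clip((o.astype(float)-40)*1.5,0,255).astype(np.uint8)
cv2.imwrite("pics/c6.png",o[:,:,::-1])
E
```

```text
t 17.08 pos [ 398.2 -141.9  234.5] yang -85.0 tilt [-0.  0.] shift [ 1.7 58.5 43.4] spin -82.9 q7 -1.32 F [-0.9  0.8 -2.7]
[ 0.39826147 -0.14192444  0.23449759] [ 8.64804846e-02 -9.96253519e-01 -2.25597823e-04]
```

View pics/c6.png

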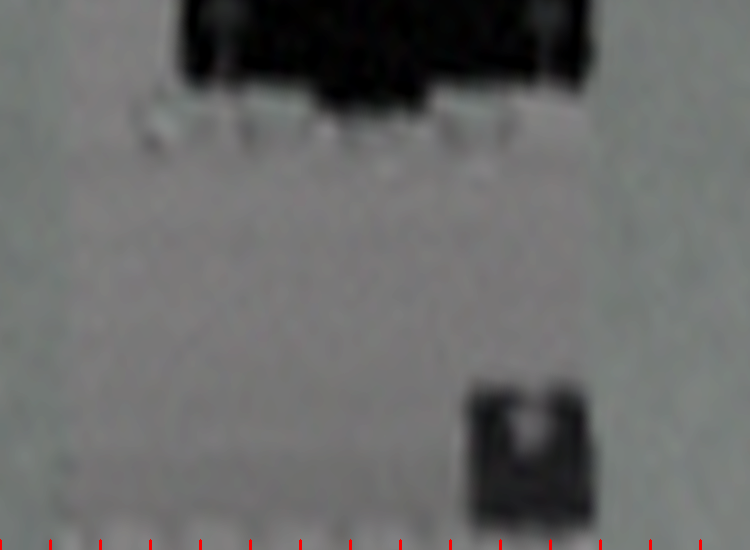

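Bracket_b shows four holes at tool x ≈ -40, -20, 0.4 and 20, with its low block at right. The wanted hole is at tool x = +0.4. Turning back and aligning with peg2.

Emit:
arm_command:
  motion:
    - [0,0,0,0,-7]
    - [0,0,0,0,-14]
    - [0,0,0,0,-21]
    - [0,0,0,0,-28]
    - [0,0,0,0,-35]

```text
time: 17.55
position: [0.3983, -0.1419, 0.2345]
tool_rot: [-2.949, -1.082, -0.0]
ft_force: [0.0, -0.2, -2.2]
grip_width: 0.088
grip_force: 40.0
```

Emit:
arm_command:
  motion:
    - [0,0,0,0,-7]
    - [0,0,0,0,-14]
    - [0,0,0,0,-21]
    - [0,0,0,0,-28]
    - [0,0,0,0,-35]

```text
time: 17.97
position: [0.3983, -0.1419, 0.2346]
tool_rot: [-2.487, -1.919, -0.0]
ft_force: [-0.8, 0.5, -3.4]
grip_width: 0.089
grip_force: 40.0
```

Emit:
arm_command:
  motion:
    - [0,0,0,20,-7]
    - [0,0,0,40,-13]
    - [0,0,0,43,-13]
    - [0,0,0,43,-13]
    - [0,0,0,43,-13]

```text
time: 18.38
position: [0.3987, -0.142, 0.1922]
tool_rot: [2.264, 2.178, 0.001]
ft_force: [0.0, 0.0, -3.1]
grip_width: 0.093
grip_force: 40.0
```

```bash
python3 go.py 480 -199.3 191 -2.1
```

```text
t 18.38 pos [ 398.7 -142.   192.2] yang -2.2 tilt [ 0.001 -0.   ] shift [-54.1  83.4   1.3] spin -0.1 q7 0.09 F [ 0.   0.  -3.1]
```

Emit:
arm_command:
  motion:
    - [0,-25,15,1.3,0]
    - [0,-54,35,1.3,0]
    - [0,-54,65,1.3,0]
    - [0,-54,83,1.3,0]
    - [0,-54,83,1.3,0]

```text
time: 18.8
position: [0.4842, -0.1986, 0.1917]
tool_rot: [2.257, 2.177, 0.0]
ft_force: [-1.4, 2.2, -3.7]
grip_width: 0.09
grip_force: 40.0
```

Emit:
arm_command:
  motion:
    - [0,0,0,0,0]
    - [0,0,0,0,0]
    - [0,0,0,0,0]

```text
time: 19.05
position: [0.4788, -0.199, 0.1906]
tool_rot: [-2.262, -2.179, -0.001]
ft_force: [-0.1, -0.4, -2.9]
grip_width: 0.09
grip_force: 40.0
```

```bash
python3 go.py 520 -200.7 191 -2.1
```

```text
t 19.05 pos [ 478.8 -199.   190.6] yang -2.1 tilt [0.    0.001] shift [-0.2 41.2 -0.4] spin -0.0 q7 0.38 F [-0.1 -0.4 -2.9]
```

Emit:
arm_command:
  motion:
    - [0,-0.2,8,-0.4,0]
    - [0,-0.2,16,-0.4,0]
    - [0,-0.2,24,-0.4,0]
    - [0,-0.2,32,-0.4,0]
    - [0,-0.2,36,-0.4,0]

```text
time: 19.47
position: [0.5163, -0.2002, 0.1909]
tool_rot: [2.261, 2.181, 0.001]
ft_force: [-0.3, 0.1, -3.2]
grip_width: 0.091
grip_force: 40.0
```

Emit:
arm_command:
  motion:
    - [0,0,4,0,0]
    - [0,0,8,0,0]
    - [0,0,12,0,0]
    - [0,0,14,0,0]

```text
time: 19.8
position: [0.5298, -0.201, 0.1906]
tool_rot: [2.262, 2.18, -0.0]
ft_force: [-0.8, 0.3, -3.5]
grip_width: 0.089
grip_force: 40.0
```

```bash
python3 go.py 554 -202 191 -2.1
```

```text
t 19.80 pos [ 529.8 -201.   190.6] yang -2.1 tilt [ 0. -0.] shift [-0.1 24.3 -0.4] spin 0.0 q7 0.45 F [-0.8  0.3 -3.5]
```

Through the hole without contact. Seat it.

Emit:
arm_command:
  motion:
    - [0,0,6,0,0]
    - [0,0,12,0,0]
    - [0,0,18,0,0]
    - [0,0,24,0,0]
    - [0,0,24,0,0]

```text
time: 20.22
position: [0.5548, -0.2016, 0.1906]
tool_rot: [2.26, 2.181, -0.0]
ft_force: [-0.5, 0.9, -3.0]
grip_width: 0.091
grip_force: 40.0
```

Emit:
arm_command:
  motion:
    - [0,0,0,1.5,0]
    - [0,0,0,3,0]
    - [0,0,0,4.5,0]
    - [0,0,0,5,0]
    - [0,0,0,5,0]

```text
time: 20.63
position: [0.5529, -0.2019, 0.1854]
tool_rot: [-2.262, -2.18, -0.0]
ft_force: [0.3, -0.5, -2.6]
grip_width: 0.086
grip_force: 40.0
```

Emit:
arm_command:
  motion:
    - [0,0,0,0.7,0]
    - [0,0,0,1,0]
    - [0,0,0,1,0]

```text
time: 20.88
position: [0.5532, -0.2019, 0.1848]
tool_rot: [2.262, 2.18, 0.0]
ft_force: [-0.6, 0.4, -2.9]
grip_width: 0.086
grip_force: 40.0
```

Emit:
arm_command:
  motion:
    - [0,0,0,0.7,0]
    - [0,0,0,1,0]
    - [0,0,0,1,0]

```text
time: 21.13
position: [0.5534, -0.202, 0.1845]
tool_rot: [2.262, 2.18, 0.001]
ft_force: [-2.6, 1.1, 4.4]
grip_width: 0.087
grip_force: 40.0
```

Emit:
arm_command:
  motion:
    - [0,0,0,0.5,0]
    - [0,0,0,0.7,0]
    - [0,0,0,0.7,0]

```text
time: 21.38
position: [0.5534, -0.202, 0.1844]
tool_rot: [-2.262, -2.18, -0.002]
ft_force: [-3.8, 2.2, 9.1]
grip_width: 0.087
grip_force: 40.0
```

Seated. Release, rise, and head for the pick.

Emit:
arm_command:
  motion:
    - [0,0,0,-1.4,0]
    - [0,0,0,-1.4,0]
    - [14,0,0,-1.4,0]
    - [20,0,0,-1.4,0]
    - [20,0,0,-1.4,0]

```text
time: 21.8
position: [0.5535, -0.2019, 0.1843]
tool_rot: [2.261, 2.18, 0.0]
ft_force: [-1.0, 0.6, -0.2]
grip_width: 0.197
grip_force: 0.0
```

Emit:
arm_command:
  motion:
    - [20,0,0,0,0]
    - [20,0,0,0,0]
    - [20,0,0,-10,0]
    - [20,0,0,-30,0]
    - [20,0,0,-60,0]

```text
time: 22.22
position: [0.5519, -0.2013, 0.2434]
tool_rot: [-2.259, -2.178, 0.004]
ft_force: [0.2, -0.4, -0.1]
grip_width: 0.225
grip_force: 0.0
```

Emit:
arm_command:
  motion:
    - [40,35,16,0,-5]
    - [40,70,33,0,-10]
    - [40,105,50,0,-15]
    - [40,140,66,0,-19]
    - [40,175,82,0,-19]

```text
time: 22.63
position: [0.6425, -0.0283, 0.2455]
tool_rot: [1.867, 2.526, 0.002]
ft_force: [0.0, -0.7, 0.3]
grip_width: 0.444
grip_force: 0.0
```

```bash
python3 go.py 695.5 97 200 16.6
```

```text
t 22.63 pos [642.5 -28.3 245.5] yang 17.1 tilt [0.001 0.001] shift [104.2  87.4  45.7] spin 0.5 q7 0.49 F [ 0.  -0.7  0.3]
```

Run:
```python
from h import *
im,d,K,D,T=grab("side");cv2.imwrite("pics/c7.png",cv2.resize(im[150:300,290:430],None,fx=4,fy=4,interpolation=2)[:,:,::-1])
P=cloud(d,K,D,T)*1000
k=(d>0)&(abs(P[:,:,0]-695)<30)&(abs(P[:,:,1]-97)<35)
for lo in range(45,150,15):
    Q=P[k&(P[:,:,2]>lo)&(P[:,:,2]<lo+15)]
    if len(Q): print(lo,len(Q),np.median(Q,0).round(1),"x",np.percentile(Q[:,0],[5,95]).round(1))
```

```text
45 201 [691.3  91.8  47.3] x [669.7 721.2]
60 26 [693.2  92.4  67.8] x [687.7 701.8]
75 19 [695.4  91.9  82.4] x [689.4 701.5]
90 23 [693.7  91.7  97.7] x [689.4 700. ]
105 22 [694.2  92.9 114.2] x [688.1 702.2]
120 23 [692.7  92.2 128. ] x [688.8 701.3]
135 2 [692.7  88.8 136.5] x [691.1 694.3]
```

View pics/c7.png

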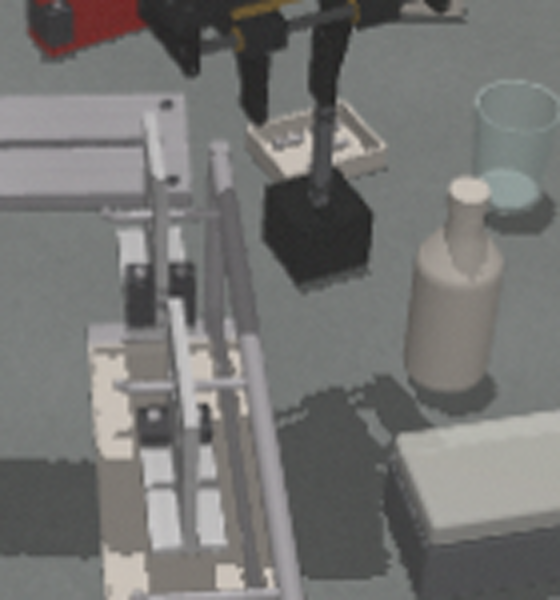

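Both brackets hang squarely from pegs 1 and 2 (crop (160,250) and (185,420)). The pick stands at about (695, 97). Approaching it.

Emit:
arm_command:
  motion:
    - [40,30,25,0,0.5]
    - [40,60,50,0,0.5]
    - [40,90,75,20,0.5]
    - [40,104,87,45,0.5]
    - [40,104,87,45,0.5]

```text
time: 23.1
position: [0.6932, 0.1034, 0.1935]
tool_rot: [-1.866, -2.519, 0.004]
ft_force: [-0.5, 1.4, -1.8]
grip_width: 0.46
grip_force: 0.0
```

Emit:
arm_command:
  motion:
    - [40,0,0,0,0]
    - [40,0,0,0,0]
    - [40,0,0,0,0]

```text
time: 23.35
position: [0.6953, 0.0923, 0.2013]
tool_rot: [1.884, 2.511, 0.002]
ft_force: [0.3, -0.0, 0.5]
grip_width: 0.455
grip_force: 0.0
```

```bash
python3 go.py 695.2 97.3 125 16.6
```

```text
t 23.35 pos [695.3  92.3 201.3] yang 16.2 tilt [ 0.003 -0.001] shift [ 5.   1.2 76.3] spin -0.4 q7 0.34 F [ 0.3 -0.   0.5]
```

Emit:
arm_command:
  motion:
    - [40,4,1,0,0]
    - [40,4,1,25,0]
    - [40,4,1,50,0]
    - [40,4,1,76,0]
    - [40,4,1,76,0]

```text
time: 23.77
position: [0.6914, 0.0982, 0.1189]
tool_rot: [-1.88, -2.51, 0.008]
ft_force: [-1.5, 0.4, -2.0]
grip_width: 0.463
grip_force: 0.0
```

Emit:
arm_command:
  motion:
    - [40,0,0,0,0]
    - [40,0,0,0,0]
    - [40,0,0,0,0]

```text
time: 24.02
position: [0.696, 0.0986, 0.1262]
tool_rot: [1.881, 2.513, 0.005]
ft_force: [-0.2, -0.5, 0.8]
grip_width: 0.456
grip_force: 0.0
```

```bash
python3 go.py 695.2 97.3 125 16.6
```

```text
t 24.02 pos [696.   98.6 126.2] yang 16.4 tilt [0.004 0.001] shift [-1.  -1.1  1.2] spin -0.2 q7 0.36 F [-0.2 -0.5  0.8]
```

Emit:
arm_command:
  motion:
    - [0,-1,-1,1,0]
    - [0,-1,-1,1,0]
    - [0,-1,-1,1,0]
    - [0,-1,-1,1,0]
    - [0,-1,-1,1,0]
  newtons: 25

```text
time: 24.43
position: [0.6939, 0.0978, 0.1226]
tool_rot: [1.882, 2.516, 0.001]
ft_force: [0.4, -0.3, 0.6]
grip_width: 0.168
grip_force: 0.2
```

Emit:
arm_command:
  motion:
    - [0,0,0,0,0]
    - [0,0,0,0,0]
    - [0,0,0,0,0]
    - [0,0,0,0,0]
    - [0,0,0,0,0]

```text
time: 24.85
position: [0.6946, 0.098, 0.1227]
tool_rot: [1.881, 2.515, 0.002]
ft_force: [4.1, 2.2, -1.1]
grip_width: 0.137
grip_force: 25.0
```

```bash
python3 go.py 695.2 97.3 125 16.6; python3 -c "
from bench import *;s=get_state();print(s['grip_width']*87,s['grip_force'],s['torque'])"
```

```text
t 24.85 pos [694.6  98.  122.7] yang 16.4 tilt [0.002 0.   ] shift [-0.8  0.4 -2.3] spin -0.2 q7 0.36 F [ 4.1  2.2 -1.1]
11.927062389275159 24.999397918581963 [ 0.20277255 -1.21022388 -0.00208146]
```

Gripped at 11.9 mm (the handle's width), with the tip 118.7 mm below the TCP. Lift and carry it to the closed end.

Emit:
arm_command:
  motion:
    - [0,0,0,-15,0]
    - [0,0,0,-40,0]
    - [0,0,0,-70,0]
    - [0,0,0,-90,0]
    - [0,0,0,-90,0]

```text
time: 25.27
position: [0.695, 0.0967, 0.218]
tool_rot: [1.88, 2.512, 0.006]
ft_force: [0.4, 0.5, 1.3]
grip_width: 0.136
grip_force: 25.0
```

```bash
python3 go.py 588 228.9 213 -5.1
python3 - <<'E'
from h import *
im,d,K,D,T=grab("side");p=get_state()["position"]
a=np.load("top0.npz");print("closed end",onplane([(245.4,184.6)],.014,a["K"],a["D"],a["T"])*1000)
P=cloud(d,K,D,T)*1000;k=(d>0)&(abs(P[:,:,0]-p[0]*1000)<25)&(abs(P[:,:,1]-p[1]*1000)<25)&(P[:,:,2]>60)&(P[:,:,2]<190)
for lo in range(80,180,15):
    Q=P[k&(P[:,:,2]>lo)&(P[:,:,2]<lo+15)]
    if len(Q): print(lo,len(Q),np.median(Q,0).round(1))
print(P[k][:,2].min())
E
```

```text
t 25.27 pos [695.   96.7 218. ] yang 16.4 tilt [0.005 0.001] shift [157.  -65.4   4.6] spin 21.5 q7 0.33 F [0.4 0.5 1.3]
closed end [[594.83791716 229.67276789  14.        ]]
80 1 [695.   94.4  92.6]
95 10 [693.5  93.7 103.7]
110 9 [696.   94.5 116.2]
125 6 [693.7  92.1 132.5]
140 20 [693.3  90.5 146.2]
155 26 [692.9  90.2 163. ]
170 26 [692.2  91.9 177.9]
92.61522835810942
```

Emit:
arm_command:
  motion:
    - [0,35,-15,0,5]
    - [0,70,-30,0,10]
    - [0,105,-44,0,15]
    - [0,140,-58,0,20]
    - [0,157,-65,0,21.5]

```text
time: 25.73
position: [0.5821, 0.2347, 0.2102]
tool_rot: [-2.312, -2.119, 0.007]
ft_force: [0.3, 1.9, 0.2]
grip_width: 0.134
grip_force: 25.0
```

Emit:
arm_command:
  motion:
    - [0,0,0,0,0]
    - [0,0,0,20,0]
    - [0,0,0,40,0]
    - [0,0,0,60,0]
    - [0,0,0,60,0]

```text
time: 26.15
position: [0.5836, 0.2276, 0.1472]
tool_rot: [-2.317, -2.118, 0.016]
ft_force: [-1.6, 0.1, -2.0]
grip_width: 0.139
grip_force: 25.0
```

Emit:
arm_command:
  motion:
    - [0,0,0,0,0]
    - [0,0,0,0,0]
    - [0,0,0,0,0]

```text
time: 26.4
position: [0.588, 0.2295, 0.1537]
tool_rot: [2.318, 2.119, 0.002]
ft_force: [-0.0, 0.5, -0.1]
grip_width: 0.138
grip_force: 25.0
```

```bash
python3 go.py 588 228.9 137 -5.1
python3 - <<'E'
from h import *
z=np.zeros((480,800,3),np.uint8)
im,d,K,D,T=grab("side");p=get_state()["position"];Ti=np.linalg.inv(T)
u=cv2.projectPoints((Ti[:3,:3]@np.array([.588,.2289,.014])+Ti[:3,3]).reshape(1,3),np.zeros(3),np.zeros(3),K,D)[0].ravel();print(u)
x,y=u.round().astype(int);c=cv2.resize(im[y-40:y+20,x-50:x+50],None,fx=8,fy=8,interpolation=2);print(x-50,y-40);cv2.imwrite("pics/c8.png",c[:,:,::-1])
E
```

```text
t 26.40 pos [588.  229.5 153.7] yang -5.1 tilt [0.002 0.001] shift [-0.6  0.1 16.7] spin -0.0 q7 -0.28 F [-0.   0.5 -0.1]
[327.85467706 184.22805475]
278 144
```

View pics/c8.png

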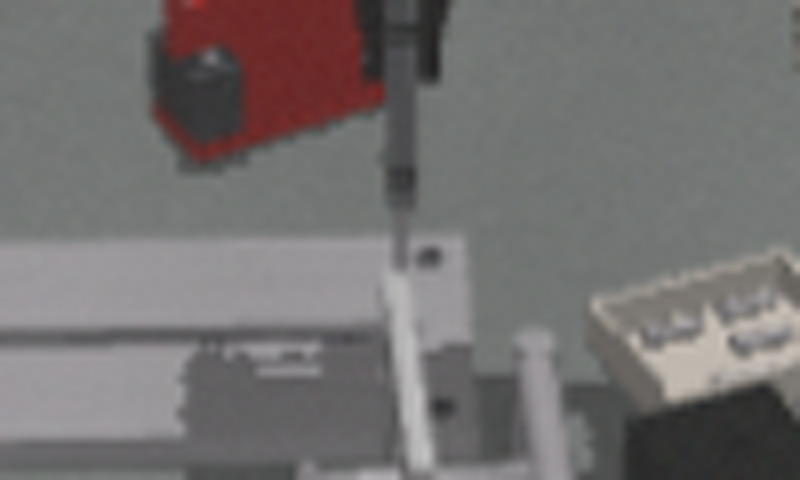

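The pick hangs straight above the closed end (shaft at crop (400,240)); bracket c hides the slot's end. I'll get the slot's centre line from the initial side view too.

Run:
```python
from h import *
b=np.load("side0.npz");g=b["im"].astype(float).mean(2);A=(b["K"],b["D"],b["T"])
for c in (250,260,270,306,326,330):
    col=g[180:196,c]; 
    y=np.arange(180,196);m=np.percentile(col,75);h=m-.5*(m-col.min())
    k=np.where(col<h)[0];i0,i1=k[0],k[-1]
    top=y[i0]-(h-col[i0])/(col[i0-1]-col[i0]) if i0>0 else y[0]
    bot=y[i1]+(h-col[i1])/(col[i1+1]-col[i1]) if i1<15 else y[-1]
    W=onplane([(c,top),(c,bot)],.014,*A)*1000
    print(c,col.min(),m,W[:,:2].round(1).tolist(),"mid off line", (W[:,1].mean()-(240.2-.0895*(W[:,0].mean()-461.5))).round(1))
```

```text
250 96.66666666666667 149.33333333333334 [[338.5, 253.1], [338.6, 241.4]] mid off line -4.0
260 97.33333333333333 150.33333333333334 [[370.7, 251.4], [370.6, 237.6]] mid off line -3.8
270 93.33333333333333 150.75 [[402.9, 246.9], [402.6, 234.5]] mid off line -4.7
306 95.33333333333333 148.0 [[518.2, 236.4], [517.2, 224.4]] mid off line -4.7
326 93.66666666666667 140.5 [[582.4, 232.1], [580.8, 218.7]] mid off line -4.1
330 123.0 149.75 [[595.3, 231.8], [593.6, 217.7]] mid off line -3.5
```

Run:
```python
from h import *
L=lambda W:(W[:,1]-(240.2-.0895*(W[:,0]-461.5))).round(1)
b=np.load("top0.npz");g=b["im"].astype(float).mean(2);A=(b["K"],b["D"],b["T"])
for v in (190,206,210,235,245,255,262):
    x=np.arange(222,268);r=g[v,222:268];
    s=slice(15,28);i=15+np.argmin(r[s]);m=np.median(r);h=(m+r[i])/2
    l=i
    while r[l]<h:l-=1
    q=i
    while r[q]<h:q+=1
    e=[x[l]+(r[l]-h)/(r[l]-r[l+1]),x[q]-(r[q]-h)/(r[q]-r[q-1])]
    W=onplane([(e[0],v),(e[1],v)],.014,*A)*1000;print("slot",v,r[i].round(),m.round(),"W",W[0,:1].round(1),L(W),L(W).mean())
    rr=g[v,205:285];k=np.where(rr>125)[0]+205
    W=onplane([(k[0]-.5,v),(k[-1]+.5,v)],.014,*A)*1000;print("  plate",L(W),L(W).mean())
b=np.load("side0.npz");g=b["im"].astype(float).mean(2);A=(b["K"],b["D"],b["T"])
for c in (250,260,270):
    col=g[165:215,c];k=np.where(col>128)[0]+165
    W=onplane([(c,k[0]-.5),(c,k[-1]+.5)],.014,*A)*1000;print("side plate",L(W),k[[0,-1]])
```

```text
slot 190 118.0 148.0 W [576.9] [ 5.5 -3.8] 0.8500000000000001
  plate [ 69.1 -63.5] 2.799999999999997
slot 206 73.0 166.0 W [523.9] [ 5.9 -4.8] 0.5500000000000003
  plate [ 67.4 -64.8] 1.3000000000000043
slot 210 76.0 167.0 W [510.7] [ 6.5 -5. ] 0.75
  plate [ 66.2 -65.9] 0.14999999999999858
slot 235 68.0 173.0 W [428.6] [ 6.  -4.7] 0.6499999999999999
  plate [ 68.4 -66.4] 1.0
slot 245 73.0 173.0 W [395.9] [ 6.1 -4.6] 0.75
  plate [ 68.6 -66. ] 1.2999999999999972
slot 255 69.0 173.0 W [363.4] [ 6.1 -4.6] 0.75
  plate [ 65.5 -65.5] 0.0
slot 262 75.0 172.0 W [340.7] [ 6.4 -5.2] 0.6000000000000001
  plate [ 66.7 -64.2] 1.25
side plate [ 60.7 -66.6] [175 198]
side plate [ 59.7 -67.5] [175 198]
side plate [ 64.3 -68.3] [174 198]
```

The top view, which matched the bracket grasps, gives a slot centre of about +0.5 mm on my line. I'll descend gently and read contact: tip at 8 mm (TCP 126.7) means floor, at 14 mm (TCP 132.7) means plate.

Emit:
arm_command:
  motion:
    - [0,0,0,8,0]
    - [0,0,0,16,0]
    - [0,0,0,16,0]
    - [0,0,0,16,0]

```text
time: 26.78
position: [0.5865, 0.2298, 0.1355]
tool_rot: [-2.318, -2.12, 0.002]
ft_force: [0.9, 0.2, -1.0]
grip_width: 0.133
grip_force: 25.0
```

Emit:
arm_command:
  motion:
    - [0,0,0,1.5,0]
    - [0,0,0,3,0]
    - [0,0,0,4.5,0]
    - [0,0,0,5,0]
    - [0,0,0,5,0]

```text
time: 27.2
position: [0.587, 0.2299, 0.1313]
tool_rot: [-2.318, -2.12, 0.0]
ft_force: [0.9, 0.3, -0.5]
grip_width: 0.131
grip_force: 25.0
```

Emit:
arm_command:
  motion:
    - [0,0,0,1,0]
    - [0,0,0,2,0]
    - [0,0,0,2,0]
    - [0,0,0,2,0]

```text
time: 27.53
position: [0.5875, 0.23, 0.1302]
tool_rot: [2.318, 2.12, 0.002]
ft_force: [-0.6, 0.4, 4.1]
grip_width: 0.134
grip_force: 25.0
```

```bash
python3 go.py 588 229.1 127 -5.1
```

```text
t 27.53 pos [587.5 230.  130.2] yang -5.1 tilt [0.001 0.001] shift [-0.9  0.6  3.2] spin -0.0 q7 -0.27 F [-0.6  0.4  4.1]
```

Contact at tip ≈ 11.5 mm is neither floor nor plate top, so the taper is probably on the slot's edge. The side view said the slot lies further toward -y. Raise, shift 3 mm toward -y, and try again.

Emit:
arm_command:
  motion:
    - [0,0,0,-3,0]
    - [0,-1.5,0,-3,0]
    - [0,-3,0,-3,0]
    - [0,-3,0,-3,0]
    - [0,-3,0,-3,0]

```text
time: 27.95
position: [0.5867, 0.2268, 0.1321]
tool_rot: [-2.318, -2.12, 0.0]
ft_force: [0.0, 0.2, 0.4]
grip_width: 0.141
grip_force: 25.0
```

Emit:
arm_command:
  motion:
    - [0,0,0,1,0]
    - [0,0,0,2,0]
    - [0,0,0,3,0]
    - [0,0,0,3,0]

```text
time: 28.28
position: [0.5872, 0.227, 0.1301]
tool_rot: [2.318, 2.12, 0.001]
ft_force: [-0.8, -0.1, 4.0]
grip_width: 0.137
grip_force: 25.0
```

Emit:
arm_command:
  motion:
    - [0,0,0,1,0]
    - [0,0,0,1.5,0]
    - [0,0,0,1.5,0]

```text
time: 28.53
position: [0.5876, 0.2271, 0.1298]
tool_rot: [2.318, 2.12, 0.003]
ft_force: [-2.2, -0.0, 9.9]
grip_width: 0.135
grip_force: 25.0
```

```bash
python3 go.py 588 229.1 127 -5.1
```

```text
t 28.53 pos [587.6 227.1 129.8] yang -5.1 tilt [0.001 0.001] shift [2.  0.2 2.8] spin 0.0 q7 -0.27 F [-2.2 -0.   9.9]
```

The contact height is the same at both y, so the surface is flat. Probe sideways 1 mm above it to tell slot floor from plate top.

Emit:
arm_command:
  motion:
    - [0,0,0,-2.5,0]
    - [0,0,0,-2.5,0]
    - [0,-1.5,0,-2.5,0]
    - [0,-3,0,-2.5,0]
    - [0,-3,0,-2.5,0]

```text
time: 28.95
position: [0.5867, 0.2245, 0.1304]
tool_rot: [-2.318, -2.12, -0.002]
ft_force: [0.9, 1.7, 1.1]
grip_width: 0.135
grip_force: 25.0
```

Emit:
arm_command:
  motion:
    - [0,-1.5,0,0,0]
    - [0,-3,0,0,0]
    - [0,-3,0,0,0]

```text
time: 29.2
position: [0.5864, 0.2207, 0.1304]
tool_rot: [2.318, 2.12, 0.0]
ft_force: [0.5, 1.8, 0.5]
grip_width: 0.134
grip_force: 25.0
```

```bash
python3 go.py 588 229.1 127 -5.1
```

```text
t 29.20 pos [586.4 220.7 130.4] yang -5.1 tilt [0. 0.] shift [8.5 0.9 3.4] spin -0.0 q7 -0.26 F [0.5 1.8 0.5]
```

Emit:
arm_command:
  motion:
    - [0,0,0,-10,0]
    - [0,6,0,-10,0]
    - [0,6,-30,-10,0]
    - [0,6,-60,-10,0]
    - [0,6,-88,-10,0]

```text
time: 29.62
position: [0.498, 0.2341, 0.1399]
tool_rot: [2.318, 2.119, -0.003]
ft_force: [-0.2, 0.8, 0.4]
grip_width: 0.134
grip_force: 25.0
```

Emit:
arm_command:
  motion:
    - [0,0,0,0,0]
    - [0,0,0,5,0]
    - [0,0,0,5,0]
    - [0,0,0,5,0]

```text
time: 29.95
position: [0.5002, 0.2342, 0.1354]
tool_rot: [2.318, 2.118, -0.0]
ft_force: [-1.1, -0.1, -0.5]
grip_width: 0.135
grip_force: 25.0
```

```bash
python3 go.py 500 236.8 135 -5.1
python3 - <<'E'
from h import *
im,d,K,D,T=grab("side");p=get_state()["position"];Ti=np.linalg.inv(T)
def pr(w): return cv2.projectPoints((Ti[:3,:3]@np.array(w)+Ti[:3,3]).reshape(1,3),np.zeros(3),np.zeros(3),K,D)[0].ravel()
u=pr(p-[0,0,.1187]);print("tip px pred",u,"tcp px",pr(p))
x,y=u.round().astype(int);x0,y0=x-30,y-48;print(x0,y0);c=cv2.resize(im[y0:y0+60,x0:x0+60],None,fx=10,fy=10,interpolation=2);cv2.imwrite("pics/c9.png",c[:,:,::-1]);np.savez("c9.npz",im=im,d=d)
E
```

```text
t 29.95 pos [500.2 234.2 135.4] yang -5.2 tilt [ 0.001 -0.001] shift [ 2.6 -0.4  0.4] spin -0.1 q7 -0.42 F [-1.1 -0.1 -0.5]
tip px pred [300.48146974 184.50298922] tcp px [299.18478525 153.51551112]
270 137
```

View pics/c9.png

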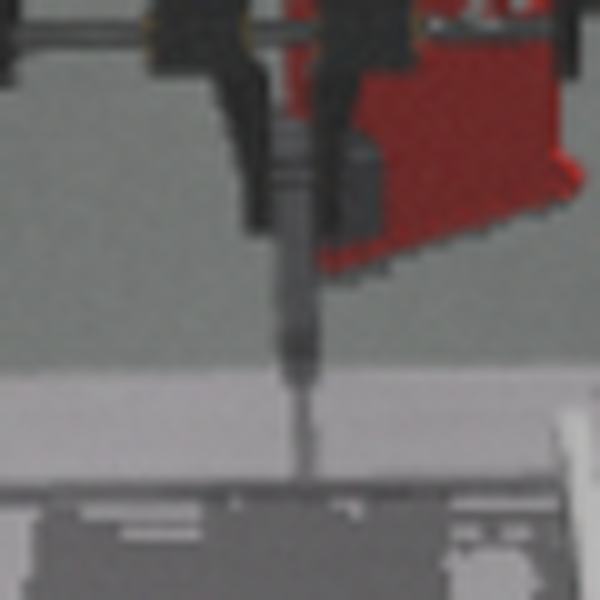

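The tip appears to sit within the slot's dark band (crop (305,485)), with the shaft plumb in x. I'll check its lean in y from the depth.

Run:
```python
from h import *
a=np.load("c9.npz");c=camera_params("side");K,D,T=[np.array(c[k]) for k in("intrinsics","D","extrinsics")]
P=cloud(a["d"],K,D,T)*1000
for v in list(range(164,188,2)):
    for u in (299,300,301):
        p=P[v,u]
        if abs(p[0]-500)<15 and p[1]<245 and p[1]>215: print(v,u,p.round(1),a["im"][v,u].astype(int).tolist())
s=get_state();print(s["torque"].round(3),s["position"])
```

```text
164 299 [498.1 226.9 101.7] [74, 76, 77]
164 300 [501.1 224.6 103.1] [77, 76, 78]
166 299 [497.7 224.3  96.1] [76, 76, 78]
166 300 [500.9 227.4  93.6] [76, 77, 79]
166 301 [504.2 229.7  91.7] [85, 86, 86]
168 299 [497.6 227.5  86.3] [77, 77, 79]
168 300 [501.  233.   82.1] [76, 77, 80]
168 301 [504.2 234.9  80.5] [77, 80, 79]
170 299 [497.5 232.1  75.4] [66, 66, 68]
170 300 [500.2 222.   82.4] [66, 66, 67]
170 301 [503.6 229.3  76.8] [70, 71, 72]
172 299 [497.1 227.5  71.1] [63, 63, 64]
172 300 [500.3 229.2  69.5] [63, 63, 65]
172 301 [503.3 227.4  70.6] [70, 71, 71]
174 299 [497.1 234.1  58.6] [80, 80, 82]
174 300 [500.1 230.6  60.9] [79, 80, 81]
174 301 [503.2 229.7  61.2] [95, 95, 97]
176 299 [496.7 231.4  52.8] [120, 118, 120]
176 300 [500.1 237.8  47.8] [106, 105, 108]
178 299 [496.5 232.9  43.9] [124, 122, 124]
178 300 [499.7 235.2  41.9] [105, 102, 105]
180 299 [496.3 235.8  33.8] [121, 120, 121]
180 300 [499.3 231.5  36.7] [104, 104, 105]
182 299 [496.  233.8  27.4] [131, 129, 131]
182 300 [499.2 234.7  26.4] [109, 106, 109]
184 299 [495.7 234.7  18.7] [120, 118, 121]
184 300 [499.  236.   17.4] [107, 105, 106]
184 301 [502.6 244.6  10.6] [121, 118, 121]
186 299 [495.6 238.3   7.9] [83, 82, 84]
186 300 [499.  242.1   4.7] [79, 80, 81]
[-0.083  0.046 -0.005] [0.50035448 0.2340755  0.13543613]
```

The shaft leans: my sideways probe pinned the tip against the slot's -y wall and pivoted the pick about 2–3°. That also shows the tip was in the slot, so the floor is at TCP z ≈ 130. I'll go back to the closed end and straighten it against the +y wall, then use a firmer grip.

Emit:
arm_command:
  motion:
    - [0,0,0,-4,0]
    - [0,-1.5,30,-4,0]
    - [0,-1.5,60,-4,0]
    - [0,-1.5,86,-4,0]
    - [0,-1.5,86,-4,0]

```text
time: 30.42
position: [0.5899, 0.2233, 0.1396]
tool_rot: [2.318, 2.112, 0.002]
ft_force: [-0.4, -0.6, -0.1]
grip_width: 0.133
grip_force: 25.0
```

Emit:
arm_command:
  motion:
    - [0,0,0,0,0]
    - [0,0,0,3,0]
    - [0,0,0,6,0]
    - [0,0,0,7,0]
    - [0,0,0,7,0]

```text
time: 30.83
position: [0.5837, 0.2262, 0.132]
tool_rot: [-2.316, -2.121, 0.001]
ft_force: [-0.0, -0.4, -1.2]
grip_width: 0.139
grip_force: 25.0
```

```bash
python3 go.py 587 229.7 131 -5.1
```

```text
t 30.83 pos [583.7 226.2 132. ] yang -5.0 tilt [-0.001  0.   ] shift [3.8 3.  1. ] spin 0.1 q7 -0.26 F [-0.  -0.4 -1.2]
```

Emit:
arm_command:
  motion:
    - [0,1,0,0.5,0]
    - [0,2,0,0.5,0]
    - [0,2,0,0.5,0]

```text
time: 31.08
position: [0.5847, 0.2281, 0.132]
tool_rot: [-2.317, -2.121, -0.0]
ft_force: [-0.1, 0.1, -0.1]
grip_width: 0.136
grip_force: 25.0
```

Emit:
arm_command:
  motion:
    - [0,1,0,0,0]
    - [0,2,0,0,0]
    - [0,2,0,0,0]

```text
time: 31.33
position: [0.585, 0.2291, 0.1319]
tool_rot: [2.318, 2.12, -0.001]
ft_force: [-0.9, -2.1, 1.1]
grip_width: 0.137
grip_force: 25.0
```

Emit:
arm_command:
  motion:
    - [0,1,0,0,0]
    - [0,2,0,0,0]
    - [0,2,0,0,0]

```text
time: 31.58
position: [0.5854, 0.2314, 0.1319]
tool_rot: [2.318, 2.12, -0.0]
ft_force: [-1.1, -2.5, 1.0]
grip_width: 0.134
grip_force: 25.0
```

```bash
python3 go.py 587 229.7 131 -5.1;python3 -c "
from bench import *;print(get_state()['torque'])"
```

```text
t 31.58 pos [585.4 231.4 131.9] yang -5.1 tilt [ 0. -0.] shift [-1.5  1.8  0.9] spin -0.0 q7 -0.27 F [-1.1 -2.5  1. ]
[-0.76880485  0.17598799  0.03176378]
```

Contact came at TCP y ≈ 229, as predicted. Push on by 2.5 mm to make it upright, then recentre with a firmer grip.

Emit:
arm_command:
  motion:
    - [0,1,0,0,0]
    - [0,2,0,0,0]
    - [0,2.7,0,0,0]
    - [0,2.7,0,0,0]

```text
time: 31.92
position: [0.5856, 0.2346, 0.1319]
tool_rot: [2.318, 2.121, 0.001]
ft_force: [-0.4, -1.9, 1.2]
grip_width: 0.14
grip_force: 25.0
```

Emit:
arm_command:
  motion:
    - [0,-1,0,0,0]
    - [0,-2.5,0,0,0]
    - [0,-4,0,0,0]
    - [0,-4,0,0,0]
    - [0,-4,0,0,0]
  newtons: 50

```text
time: 32.33
position: [0.5851, 0.2307, 0.1319]
tool_rot: [-2.318, -2.12, -0.001]
ft_force: [0.3, -0.3, -0.5]
grip_width: 0.129
grip_force: 50.0
```

```bash
python3 go.py 587 229.7 131 -5.1;python3 -c "
from bench import *;print(get_state()['torque'])"
```

```text
t 32.33 pos [585.1 230.7 131.9] yang -5.1 tilt [0.    0.001] shift [-0.8  2.   0.9] spin 0.0 q7 -0.27 F [ 0.3 -0.3 -0.5]
[-0.09742194  0.0624413  -0.00907207]
```

Emit:
arm_command:
  motion:
    - [0,-0.7,2,0,0]
    - [0,-0.7,4,0,0]
    - [0,-0.7,5,0,0]
    - [0,-0.7,5,0,0]

```text
time: 32.67
position: [0.5904, 0.2291, 0.1319]
tool_rot: [2.318, 2.12, 0.0]
ft_force: [0.4, 0.7, -0.7]
grip_width: 0.134
grip_force: 50.0
```

Emit:
arm_command:
  motion:
    - [0,0,0.7,0,0]
    - [0,0,1.5,0,0]
    - [0,0,1.5,0,0]

```text
time: 32.92
position: [0.5917, 0.229, 0.1319]
tool_rot: [2.318, 2.12, 0.0]
ft_force: [-0.3, 0.0, -0.9]
grip_width: 0.134
grip_force: 50.0
```

```bash
python3 go.py 587 229.7 131 -5.1
```

```text
t 32.92 pos [591.7 229.  131.9] yang -5.1 tilt [ 0. -0.] shift [ 0.3 -4.7  0.9] spin -0.0 q7 -0.26 F [-0.3  0.  -0.9]
```

Emit:
arm_command:
  motion:
    - [0,0,0.7,0,0]
    - [0,0,1.5,0,0]
    - [0,0,1.5,0,0]

```text
time: 33.17
position: [0.5932, 0.2288, 0.1319]
tool_rot: [2.318, 2.12, 0.0]
ft_force: [0.0, 0.4, 0.3]
grip_width: 0.132
grip_force: 50.0
```

Emit:
arm_command:
  motion:
    - [0,0,0.7,0,0]
    - [0,0,1.2,0,0]
    - [0,0,1.2,0,0]

```text
time: 33.42
position: [0.5943, 0.2288, 0.1319]
tool_rot: [-2.318, -2.12, -0.0]
ft_force: [-0.1, -0.6, -1.1]
grip_width: 0.133
grip_force: 50.0
```

Emit:
arm_command:
  motion:
    - [0,0,0,0.7,0]
    - [0,0,0,1.4,0]
    - [0,0,0,2,0]
    - [0,0,0,2,0]

```text
time: 33.75
position: [0.5944, 0.2288, 0.1303]
tool_rot: [2.318, 2.12, 0.001]
ft_force: [-0.5, -0.9, 2.4]
grip_width: 0.132
grip_force: 50.0
```

Emit:
arm_command:
  motion:
    - [0,0,0.7,0,0]
    - [0,0,1.2,0,0]
    - [0,0,1.2,0,0]

```text
time: 34.0
position: [0.5952, 0.2288, 0.1302]
tool_rot: [-2.317, -2.12, 0.0]
ft_force: [-1.6, -0.2, 4.3]
grip_width: 0.132
grip_force: 50.0
```

```bash
python3 go.py 587 229.7 131 -5.1
```

```text
t 34.00 pos [595.2 228.8 130.2] yang -5.1 tilt [-0.001  0.   ] shift [ 0.2 -8.2 -0.8] spin 0.0 q7 -0.25 F [-1.6 -0.2  4.3]
```

At the closed end, on the floor (Fz ≈ 4 N). Now the steady sweep at 2 cm/s, in batches.

Emit:
arm_command:
  motion:
    - [0,0,-1.7,0,0]
    - [0,0,-3.3,0,0]
    - [0,0,-5,0,0]
    - [0,0,-6.7,0,0]
    - [0,0,-8.3,0,0]

```text
time: 34.42
position: [0.5879, 0.2293, 0.1302]
tool_rot: [2.317, 2.119, 0.003]
ft_force: [3.1, -1.3, 2.6]
grip_width: 0.129
grip_force: 50.0
```

Emit:
arm_command:
  motion:
    - [0,0,-1.7,0,0]
    - [0,0,-3.3,0,0]
    - [0,0,-5,0,0]
    - [0,0,-6.7,0,0]
    - [0,0,-8.3,0,0]

```text
time: 34.83
position: [0.5791, 0.2302, 0.1302]
tool_rot: [2.318, 2.12, 0.001]
ft_force: [2.9, -0.6, 4.4]
grip_width: 0.133
grip_force: 50.0
```

Emit:
arm_command:
  motion:
    - [0,0,-1.7,0,0]
    - [0,0,-3.3,0,0]
    - [0,0,-5,0,0]
    - [0,0,-6.7,0,0]
    - [0,0,-8.3,0,0]

```text
time: 35.25
position: [0.5708, 0.2309, 0.1301]
tool_rot: [2.318, 2.12, 0.001]
ft_force: [3.7, -0.3, 3.7]
grip_width: 0.133
grip_force: 50.0
```

Emit:
arm_command:
  motion:
    - [0,0,-1.7,0,0]
    - [0,0,-3.3,0,0]
    - [0,0,-5,0,0]
    - [0,0,-6.7,0,0]
    - [0,0,-8.3,0,0]

```text
time: 35.67
position: [0.5624, 0.2317, 0.13]
tool_rot: [2.318, 2.12, 0.001]
ft_force: [3.1, -0.8, 5.0]
grip_width: 0.133
grip_force: 50.0
```

Emit:
arm_command:
  motion:
    - [0,0,-1.7,0,0]
    - [0,0,-3.3,0,0]
    - [0,0,-5,0,0]
    - [0,0,-6.7,0,0]
    - [0,0,-8.3,0,0]

```text
time: 36.08
position: [0.5542, 0.2324, 0.13]
tool_rot: [2.318, 2.12, 0.001]
ft_force: [3.3, 0.1, 4.6]
grip_width: 0.131
grip_force: 50.0
```

Emit:
arm_command:
  motion:
    - [0,0,-1.7,0,0]
    - [0,0,-3.3,0,0]
    - [0,0,-5,0,0]
    - [0,0,-6.7,0,0]
    - [0,0,-8.3,0,0]

```text
time: 36.5
position: [0.5459, 0.2331, 0.13]
tool_rot: [2.318, 2.12, 0.001]
ft_force: [4.1, -0.3, 5.4]
grip_width: 0.133
grip_force: 50.0
```

Emit:
arm_command:
  motion:
    - [0,0,-1.7,0,0]
    - [0,0,-3.3,0,0]
    - [0,0,-5,0,0]
    - [0,0,-6.7,0,0]
    - [0,0,-8.3,0,0]

```text
time: 36.92
position: [0.5376, 0.2338, 0.13]
tool_rot: [2.318, 2.12, 0.001]
ft_force: [4.0, 0.6, 5.9]
grip_width: 0.133
grip_force: 50.0
```

Emit:
arm_command:
  motion:
    - [0,0,-1.7,0,0]
    - [0,0,-3.3,0,0]
    - [0,0,-5,0,0]
    - [0,0,-6.7,0,0]
    - [0,0,-8.3,0,0]

```text
time: 37.33
position: [0.5294, 0.2346, 0.13]
tool_rot: [2.318, 2.12, 0.001]
ft_force: [3.1, -0.0, 5.4]
grip_width: 0.13
grip_force: 50.0
```

Emit:
arm_command:
  motion:
    - [0,0,-1.7,0,0]
    - [0,0,-3.3,0,0]
    - [0,0,-5,0,0]
    - [0,0,-6.7,0,0]
    - [0,0,-8.3,0,0]

```text
time: 37.75
position: [0.5211, 0.2353, 0.13]
tool_rot: [2.318, 2.12, 0.001]
ft_force: [4.7, -0.8, 5.3]
grip_width: 0.135
grip_force: 50.0
```

Emit:
arm_command:
  motion:
    - [0,0,-1.7,0,0]
    - [0,0,-3.3,0,0]
    - [0,0,-5,0,0]
    - [0,0,-6.7,0,0]
    - [0,0,-8.3,0,0]

```text
time: 38.17
position: [0.5128, 0.236, 0.13]
tool_rot: [2.318, 2.12, 0.001]
ft_force: [4.2, -0.2, 4.7]
grip_width: 0.135
grip_force: 50.0
```

Emit:
arm_command:
  motion:
    - [0,0,-1.7,0,0]
    - [0,0,-3.3,0,0]
    - [0,0,-5,0,0]
    - [0,0,-6.7,0,0]
    - [0,0,-8.3,0,0]

```text
time: 38.58
position: [0.5045, 0.2368, 0.13]
tool_rot: [2.317, 2.12, 0.0]
ft_force: [3.8, -0.2, 4.6]
grip_width: 0.129
grip_force: 50.0
```

Emit:
arm_command:
  motion:
    - [0,0,-1.7,0,0]
    - [0,0,-3.3,0,0]
    - [0,0,-5,0,0]
    - [0,0,-6.7,0,0]
    - [0,0,-8.3,0,0]

```text
time: 39.0
position: [0.4963, 0.2375, 0.13]
tool_rot: [2.317, 2.12, 0.0]
ft_force: [3.0, -0.8, 5.0]
grip_width: 0.137
grip_force: 50.0
```

Emit:
arm_command:
  motion:
    - [0,0,-1.7,0,0]
    - [0,0,-3.3,0,0]
    - [0,0,-5,0,0]
    - [0,0,-6.7,0,0]
    - [0,0,-8.3,0,0]

```text
time: 39.42
position: [0.488, 0.2382, 0.13]
tool_rot: [2.317, 2.12, 0.0]
ft_force: [4.3, 0.2, 4.6]
grip_width: 0.133
grip_force: 50.0
```

Emit:
arm_command:
  motion:
    - [0,0,-1.7,0,0]
    - [0,0,-3.3,0,0]
    - [0,0,-5,0,0]
    - [0,0,-6.7,0,0]
    - [0,0,-8.3,0,0]

```text
time: 39.83
position: [0.4798, 0.239, 0.13]
tool_rot: [2.317, 2.12, 0.0]
ft_force: [4.2, -0.2, 3.8]
grip_width: 0.131
grip_force: 50.0
```

Emit:
arm_command:
  motion:
    - [0,0,-1.7,0,0]
    - [0,0,-3.3,0,0]
    - [0,0,-5,0,0]
    - [0,0,-6.7,0,0]
    - [0,0,-8.3,0,0]

```text
time: 40.25
position: [0.4715, 0.2397, 0.13]
tool_rot: [2.317, 2.121, 0.0]
ft_force: [3.4, -0.1, 5.0]
grip_width: 0.133
grip_force: 50.0
```

Emit:
arm_command:
  motion:
    - [0,0,-1.7,0,0]
    - [0,0,-3.3,0,0]
    - [0,0,-5,0,0]
    - [0,0,-6.7,0,0]
    - [0,0,-8.3,0,0]

```text
time: 40.67
position: [0.4632, 0.2404, 0.13]
tool_rot: [2.317, 2.121, 0.0]
ft_force: [4.6, -1.1, 5.2]
grip_width: 0.132
grip_force: 50.0
```

Emit:
arm_command:
  motion:
    - [0,0,-1.7,0,0]
    - [0,0,-3.3,0,0]
    - [0,0,-5,0,0]
    - [0,0,-6.7,0,0]
    - [0,0,-8.3,0,0]

```text
time: 41.08
position: [0.4549, 0.2411, 0.13]
tool_rot: [2.317, 2.121, 0.0]
ft_force: [3.5, 0.6, 4.7]
grip_width: 0.131
grip_force: 50.0
```

Emit:
arm_command:
  motion:
    - [0,0,-1.7,0,0]
    - [0,0,-3.3,0,0]
    - [0,0,-5,0,0]
    - [0,0,-6.7,0,0]
    - [0,0,-8.3,0,0]

```text
time: 41.5
position: [0.4467, 0.2418, 0.13]
tool_rot: [2.317, 2.121, 0.0]
ft_force: [3.6, -0.6, 5.5]
grip_width: 0.135
grip_force: 50.0
```

Emit:
arm_command:
  motion:
    - [0,0,-1.7,0,0]
    - [0,0,-3.3,0,0]
    - [0,0,-5,0,0]
    - [0,0,-6.7,0,0]
    - [0,0,-8.3,0,0]

```text
time: 41.92
position: [0.4384, 0.2426, 0.13]
tool_rot: [2.317, 2.121, 0.0]
ft_force: [3.0, -0.8, 4.8]
grip_width: 0.138
grip_force: 50.0
```

Emit:
arm_command:
  motion:
    - [0,0,-1.7,0,0]
    - [0,0,-3.3,0,0]
    - [0,0,-5,0,0]
    - [0,0,-6.7,0,0]
    - [0,0,-8.3,0,0]

```text
time: 42.33
position: [0.4301, 0.2433, 0.13]
tool_rot: [2.317, 2.121, 0.0]
ft_force: [3.9, -0.7, 5.3]
grip_width: 0.127
grip_force: 50.0
```

Emit:
arm_command:
  motion:
    - [0,0,-1.7,0,0]
    - [0,0,-3.3,0,0]
    - [0,0,-5,0,0]
    - [0,0,-6.7,0,0]
    - [0,0,-8.3,0,0]

```text
time: 42.75
position: [0.4218, 0.244, 0.13]
tool_rot: [2.317, 2.121, -0.0]
ft_force: [4.2, -0.9, 4.9]
grip_width: 0.134
grip_force: 50.0
```

Emit:
arm_command:
  motion:
    - [0,0,-1.7,0,0]
    - [0,0,-3.3,0,0]
    - [0,0,-5,0,0]
    - [0,0,-6.7,0,0]
    - [0,0,-8.3,0,0]

```text
time: 43.17
position: [0.4136, 0.2447, 0.13]
tool_rot: [2.317, 2.121, -0.0]
ft_force: [3.6, 0.1, 5.6]
grip_width: 0.129
grip_force: 50.0
```

Emit:
arm_command:
  motion:
    - [0,0,-1.7,0,0]
    - [0,0,-3.3,0,0]
    - [0,0,-5,0,0]
    - [0,0,-6.7,0,0]
    - [0,0,-8.3,0,0]

```text
time: 43.58
position: [0.4053, 0.2455, 0.13]
tool_rot: [2.316, 2.121, -0.0]
ft_force: [3.4, -1.3, 5.4]
grip_width: 0.133
grip_force: 50.0
```

Emit:
arm_command:
  motion:
    - [0,0,-1.7,0,0]
    - [0,0,-3.3,0,0]
    - [0,0,-5,0,0]
    - [0,0,-6.7,0,0]
    - [0,0,-8.3,0,0]

```text
time: 44.0
position: [0.397, 0.2462, 0.13]
tool_rot: [2.316, 2.121, -0.0]
ft_force: [3.8, -0.0, 4.7]
grip_width: 0.132
grip_force: 50.0
```

Emit:
arm_command:
  motion:
    - [0,0,-1.7,0,0]
    - [0,0,-3.3,0,0]
    - [0,0,-5,0,0]
    - [0,0,-6.7,0,0]
    - [0,0,-8.3,0,0]

```text
time: 44.42
position: [0.3887, 0.2469, 0.13]
tool_rot: [2.316, 2.121, -0.0]
ft_force: [4.1, -0.3, 5.7]
grip_width: 0.135
grip_force: 50.0
```

Emit:
arm_command:
  motion:
    - [0,0,-1.7,0,0]
    - [0,0,-3.3,0,0]
    - [0,0,-5,0,0]
    - [0,0,-6.7,0,0]
    - [0,0,-8.3,0,0]

```text
time: 44.83
position: [0.3805, 0.2476, 0.13]
tool_rot: [2.316, 2.121, -0.0]
ft_force: [3.8, 0.4, 5.8]
grip_width: 0.132
grip_force: 50.0
```

Emit:
arm_command:
  motion:
    - [0,0,-1.7,0,0]
    - [0,0,-3.3,0,0]
    - [0,0,-5,0,0]
    - [0,0,-6.7,0,0]
    - [0,0,-8.3,0,0]

```text
time: 45.25
position: [0.3722, 0.2483, 0.13]
tool_rot: [2.316, 2.121, -0.001]
ft_force: [3.4, -0.2, 4.9]
grip_width: 0.131
grip_force: 50.0
```

Emit:
arm_command:
  motion:
    - [0,0,-1.7,0,0]
    - [0,0,-3.3,0,0]
    - [0,0,-5,0,0]
    - [0,0,-6.7,0,0]
    - [0,0,-8.3,0,0]

```text
time: 45.67
position: [0.3639, 0.249, 0.13]
tool_rot: [2.316, 2.121, -0.001]
ft_force: [3.4, -1.5, 5.2]
grip_width: 0.133
grip_force: 50.0
```

Emit:
arm_command:
  motion:
    - [0,0,-1.7,0,0]
    - [0,0,-3.3,0,0]
    - [0,0,-5,0,0]
    - [0,0,-6.7,0,0]
    - [0,0,-8.3,0,0]

```text
time: 46.08
position: [0.3557, 0.2497, 0.13]
tool_rot: [2.316, 2.121, -0.001]
ft_force: [2.9, 0.2, 5.4]
grip_width: 0.134
grip_force: 50.0
```

Emit:
arm_command:
  motion:
    - [0,0,-1.7,0,0]
    - [0,0,-3.3,0,0]
    - [0,0,-5,0,0]
    - [0,0,-6.7,0,0]
    - [0,0,-8.3,0,0]

```text
time: 46.5
position: [0.3474, 0.2505, 0.1299]
tool_rot: [2.316, 2.121, -0.001]
ft_force: [3.3, -0.3, 5.1]
grip_width: 0.134
grip_force: 50.0
```

Emit:
arm_command:
  motion:
    - [0,0,-1.7,0,0]
    - [0,0,-3.3,0,0]
    - [0,0,-5,0,0]
    - [0,0,-6.7,0,0]
    - [0,0,-8.3,0,0]

```text
time: 46.92
position: [0.3391, 0.2512, 0.1299]
tool_rot: [2.315, 2.121, -0.001]
ft_force: [3.7, -0.3, 6.0]
grip_width: 0.132
grip_force: 50.0
```

Emit:
arm_command:
  motion:
    - [0,0,-1.7,0,0]
    - [0,0,-3.3,0,0]
    - [0,0,-5,0,0]
    - [0,0,-6.7,0,0]
    - [0,0,-8.3,0,0]

```text
time: 47.33
position: [0.3309, 0.2519, 0.13]
tool_rot: [2.315, 2.121, -0.001]
ft_force: [3.8, 0.1, 4.9]
grip_width: 0.131
grip_force: 50.0
```

Emit:
arm_command:
  motion:
    - [0,0,-1.7,0,0]
    - [0,0,-3.3,0,0]
    - [0,0,-5,0,0]
    - [0,0,-6.7,0,0]
    - [0,0,-8.3,0,0]

```text
time: 47.75
position: [0.3226, 0.2525, 0.1299]
tool_rot: [2.315, 2.121, -0.001]
ft_force: [4.1, -1.4, 5.1]
grip_width: 0.135
grip_force: 50.0
```

Emit:
arm_command:
  motion:
    - [0,0,-1.7,0,0]
    - [0,0,-3.3,0,0]
    - [0,0,-5,0,0]
    - [0,0,-6.7,0,0]
    - [0,0,-8.3,0,0]

```text
time: 48.17
position: [0.3143, 0.2533, 0.1299]
tool_rot: [2.315, 2.121, -0.001]
ft_force: [4.0, -0.6, 6.5]
grip_width: 0.131
grip_force: 50.0
```

Emit:
arm_command:
  motion:
    - [0,0,-1.7,0,0]
    - [0,0,-3.3,0,0]
    - [0,0,-5,0,0]
    - [0,0,-6.7,0,0]
    - [0,0,-8.3,0,0]

```text
time: 48.58
position: [0.3037, 0.2533, 0.1286]
tool_rot: [2.317, 2.122, -0.008]
ft_force: [-0.2, 0.0, -0.0]
grip_width: 0.133
grip_force: 50.0
```

Emit:
arm_command:
  motion:
    - [0,0,-1.7,0,0]
    - [0,0,-3.3,0,0]
    - [0,0,-5,0,0]
    - [0,0,-6.7,0,0]
    - [0,0,-8.3,0,0]

```text
time: 49.0
position: [0.2974, 0.2551, 0.1297]
tool_rot: [2.318, 2.12, -0.001]
ft_force: [0.6, 1.0, -0.5]
grip_width: 0.133
grip_force: 50.0
```

```bash
python3 go.py 290 255 130 -5.1;python3 -c "
from bench import *;print(get_state()['joint_positions'])"
```

```text
t 49.00 pos [297.4 255.1 129.7] yang -5.1 tilt [-0. -0.] shift [-0.7 -7.3 -0.3] spin 0.0 q7 -0.98 F [ 0.6  1.  -0.5]
[-1.39879781 -0.2075165   0.57039478  2.1960595   0.12360624  1.12455634
 -0.98077807]
```

The force vanished at x ≈ 305: the tip is out. Go a little further, then lift and carry the pick back to the stand.

Emit:
arm_command:
  motion:
    - [0,0,-1.7,0,0]
    - [0,0,-3.3,0,0]
    - [0,0,-5,0,0]
    - [0,0,-5,0,0]

```text
time: 49.33
position: [0.2925, 0.2557, 0.1299]
tool_rot: [-2.318, -2.121, 0.0]
ft_force: [-0.4, -0.6, -0.1]
grip_width: 0.131
grip_force: 50.0
```

Emit:
arm_command:
  motion:
    - [0,0,0,-15,0]
    - [0,0,0,-45,0]
    - [0,0,0,-80,0]
    - [0,0,0,-95,0]
    - [0,0,0,-95,0]

```text
time: 49.75
position: [0.2945, 0.2576, 0.2288]
tool_rot: [-2.317, -2.119, -0.012]
ft_force: [0.8, 0.7, -0.3]
grip_width: 0.133
grip_force: 50.0
```

```bash
python3 go.py 694.8 97.3 222 16.4
```

```text
t 49.75 pos [294.5 257.6 228.8] yang -5.1 tilt [0.004 0.006] shift [-124.   413.     7.5] spin -21.5 q7 -1.00 F [ 0.8  0.7 -0.3]
```

Emit:
arm_command:
  motion:
    - [0,-10,35,0,0]
    - [0,-21,70,0,0]
    - [0,-32,105,0,0]
    - [0,-42,140,0,0]
    - [0,-53,175,0,0]

```text
time: 50.17
position: [0.4635, 0.1862, 0.2241]
tool_rot: [2.318, 2.121, -0.0]
ft_force: [0.1, 1.6, -0.2]
grip_width: 0.129
grip_force: 50.0
```

Emit:
arm_command:
  motion:
    - [0,-10,35,0,0]
    - [0,-21,70,0,0]
    - [0,-32,105,0,0]
    - [0,-42,140,0,0]
    - [0,-53,175,0,0]

```text
time: 50.58
position: [0.6331, 0.1187, 0.2232]
tool_rot: [-2.317, -2.121, 0.003]
ft_force: [-0.8, 0.4, 0.3]
grip_width: 0.135
grip_force: 50.0
```

Emit:
arm_command:
  motion:
    - [0,-9,30,0,-6]
    - [0,-18,55,0,-12]
    - [0,-18,63,0,-18]
    - [0,-18,63,0,-21.5]
    - [0,-18,63,0,-21.5]

```text
time: 51.0
position: [0.6932, 0.0942, 0.2229]
tool_rot: [-1.882, -2.515, 0.004]
ft_force: [0.1, 0.1, -0.2]
grip_width: 0.131
grip_force: 50.0
```

Emit:
arm_command:
  motion:
    - [0,0,0,0,0]
    - [0,0,0,0,0]
    - [0,0,0,0,0]
    - [0,0,0,0,0]

```text
time: 51.33
position: [0.6929, 0.096, 0.225]
tool_rot: [-1.882, -2.516, -0.0]
ft_force: [0.6, 0.2, -0.5]
grip_width: 0.131
grip_force: 50.0
```

```bash
python3 go.py 694.8 97.3 180 16.4
python3 - <<'E'
from h import *
im,d,K,D,T=grab("side");p=get_state()["position"]*1000
P=cloud(d,K,D,T)*1000;k=(d>0)&(abs(P[:,:,0]-p[0])<20)&(abs(P[:,:,1]-p[1])<20)&(P[:,:,2]>75)&(P[:,:,2]<205)
for lo in range(90,200,15):
    Q=P[k&(P[:,:,2]>lo)&(P[:,:,2]<lo+15)]
    if len(Q): print(lo,len(Q),np.median(Q-p,0).round(1))
b=np.load("top0.npz")
E
```

```text
t 51.33 pos [692.9  96.  225. ] yang 16.4 tilt [0. 0.] shift [ 0.7  2.2 45. ] spin 0.0 q7 0.34 F [ 0.6  0.2 -0.5]
90 4 [  -2.    -1.1 -121.4]
105 8 [  -0.9   -2.4 -111.2]
120 7 [ -3.   -3.  -98.1]
135 9 [ -2.2  -4.6 -81.6]
150 24 [ -3.2  -6.3 -68.8]
165 26 [ -1.4  -5.5 -53. ]
180 22 [ -2.1  -6.  -37.8]
195 16 [ -2.6  -5.8 -25.4]
```

The pick is upright in the grip. Align and lower it into the stand.

Emit:
arm_command:
  motion:
    - [0,0.7,2.2,10,0]
    - [0,0.7,2.2,25,0]
    - [0,0.7,2.2,42,0]
    - [0,0.7,2.2,42,0]
    - [0,0.7,2.2,42,0]

```text
time: 51.8
position: [0.6943, 0.0971, 0.1815]
tool_rot: [-1.881, -2.514, 0.003]
ft_force: [-0.0, -0.5, 0.7]
grip_width: 0.134
grip_force: 50.0
```

Emit:
arm_command:
  motion:
    - [0,0,0,0,0]
    - [0,0,0,0,0]
    - [0,0,0,0,0]

```text
time: 52.05
position: [0.6957, 0.0967, 0.1841]
tool_rot: [1.881, 2.514, 0.002]
ft_force: [-0.5, -0.8, 0.3]
grip_width: 0.135
grip_force: 50.0
```

```bash
python3 go.py 694.8 97.3 160 16.4
```

```text
t 52.05 pos [695.7  96.7 184.1] yang 16.4 tilt [0.002 0.   ] shift [ 0.9 -0.7 24.1] spin -0.0 q7 0.35 F [-0.5 -0.8  0.3]
```

Emit:
arm_command:
  motion:
    - [0,0.5,-0.4,5,0]
    - [0,0.5,-0.4,10,0]
    - [0,0.5,-0.4,15,0]
    - [0,0.5,-0.4,20,0]
    - [0,0.5,-0.4,20,0]

```text
time: 52.47
position: [0.6941, 0.0973, 0.1613]
tool_rot: [-1.881, -2.515, 0.001]
ft_force: [0.0, -0.4, -0.6]
grip_width: 0.13
grip_force: 50.0
```

Emit:
arm_command:
  motion:
    - [0,0,0,4,0]
    - [0,0,0,8,0]
    - [0,0,0,12,0]
    - [0,0,0,14,0]

```text
time: 52.8
position: [0.6944, 0.0971, 0.1482]
tool_rot: [-1.882, -2.515, 0.0]
ft_force: [-0.5, 0.3, 0.2]
grip_width: 0.134
grip_force: 50.0
```

```bash
python3 go.py 694.8 97.3 130 16.4;python3 -c "
from bench import *;print(get_state()['torque'])"
```

```text
t 52.80 pos [694.4  97.1 148.2] yang 16.4 tilt [-0. -0.] shift [ 0.   0.4 18.2] spin 0.0 q7 0.37 F [-0.5  0.3  0.2]
[-0.0393963  -0.09765691  0.05518885]
```

Tip now about 26 mm up, well inside the hole, with no contact. Continue down to the stop.

Emit:
arm_command:
  motion:
    - [0,0,0.4,4,0]
    - [0,0,0.4,8,0]
    - [0,0,0.4,12,0]
    - [0,0,0.4,16,0]
    - [0,0,0.4,16,0]

```text
time: 53.22
position: [0.6945, 0.0973, 0.1317]
tool_rot: [-1.881, -2.515, 0.001]
ft_force: [0.4, -0.2, -1.3]
grip_width: 0.134
grip_force: 50.0
```

Emit:
arm_command:
  motion:
    - [0,0,0,1,0]
    - [0,0,0,2,0]
    - [0,0,0,3,0]
    - [0,0,0,3,0]

```text
time: 53.55
position: [0.6949, 0.0972, 0.1298]
tool_rot: [-1.882, -2.516, -0.0]
ft_force: [-0.3, -0.1, -1.4]
grip_width: 0.132
grip_force: 50.0
```

Emit:
arm_command:
  motion:
    - [0,0,0,1,0]
    - [0,0,0,2,0]
    - [0,0,0,2,0]

```text
time: 53.8
position: [0.6949, 0.0972, 0.1277]
tool_rot: [-1.882, -2.516, 0.0]
ft_force: [-0.4, 0.2, -0.1]
grip_width: 0.134
grip_force: 50.0
```

Emit:
arm_command:
  motion:
    - [0,0,0,1,0]
    - [0,0,0,1.5,0]
    - [0,0,0,1.5,0]

```text
time: 54.05
position: [0.6951, 0.0972, 0.1267]
tool_rot: [1.882, 2.515, 0.001]
ft_force: [-0.0, -0.2, 1.0]
grip_width: 0.129
grip_force: 50.0
```

Emit:
arm_command:
  motion:
    - [0,0,0,0.5,0]
    - [0,0,0,1,0]
    - [0,0,0,1,0]

```text
time: 54.3
position: [0.6953, 0.0972, 0.1266]
tool_rot: [1.882, 2.515, 0.001]
ft_force: [-2.2, -0.7, 6.5]
grip_width: 0.131
grip_force: 50.0
```

Emit:
arm_command:
  motion:
    - [0,0,0,0.5,0]
    - [0,0,0,1,0]
    - [0,0,0,1,0]

```text
time: 54.55
position: [0.6954, 0.0972, 0.1265]
tool_rot: [1.881, 2.515, 0.002]
ft_force: [-2.8, 0.4, 9.9]
grip_width: 0.132
grip_force: 50.0
```

Contact at TCP 126.6, which puts the tip at 4 mm: fully home. Release and retreat.

Emit:
arm_command:
  motion:
    - [0,0,0,-1.2,0]
    - [0,0,0,-1.5,0]
    - [20,0,0,-1.5,0]
    - [30,0,0,-1.5,0]
    - [30,0,0,-1.5,0]

```text
time: 54.97
position: [0.6947, 0.0973, 0.1252]
tool_rot: [-1.882, -2.515, 0.001]
ft_force: [0.1, 0.0, 0.2]
grip_width: 0.278
grip_force: 0.0
```

Emit:
arm_command:
  motion:
    - [30,0,0,0,0]
    - [30,0,0,-15,0]
    - [30,0,0,-45,0]
    - [30,0,0,-85,0]
    - [30,0,0,-120,0]

```text
time: 55.38
position: [0.6948, 0.097, 0.2484]
tool_rot: [1.882, 2.515, 0.0]
ft_force: [1.5, 0.5, 0.9]
grip_width: 0.348
grip_force: 0.0
```

Emit:
arm_command:
  motion:
    - [30,35,-20,0,0]
    - [30,70,-40,0,0]
    - [30,105,-60,0,0]
    - [30,140,-80,0,0]
    - [30,175,-100,0,0]

```text
time: 55.8
position: [0.5484, 0.2377, 0.247]
tool_rot: [1.883, 2.515, 0.002]
ft_force: [-0.1, 0.8, -0.2]
grip_width: 0.347
grip_force: 0.0
```

Emit:
arm_command:
  motion:
    - [30,35,-20,0,0]
    - [30,70,-40,0,0]
    - [30,105,-60,0,0]
    - [30,140,-80,0,0]
    - [30,175,-100,0,0]

```text
time: 56.22
position: [0.403, 0.3775, 0.2473]
tool_rot: [-1.882, -2.515, -0.003]
ft_force: [0.5, 1.1, 0.1]
grip_width: 0.345
grip_force: 0.0
```

Emit:
arm_command:
  motion:
    - [30,0,0,0,0]
    - [30,0,0,0,0]
    - [30,0,0,0,0]
    - [30,0,0,0,0]
    - [30,0,0,0,0]

```text
time: 56.63
position: [0.4058, 0.3751, 0.2463]
tool_rot: [1.886, 2.512, 0.001]
ft_force: [0.5, 0.2, 0.1]
grip_width: 0.345
grip_force: 0.0
```

```bash
python3 go.py 500 300 245 16.4
python3 - <<'E'
from h import *
z=np.zeros((560,800,3),np.uint8)
im,d,K,D,T=grab("top");P=cloud(d,K,D,T)*1000;c=cv2.resize(im[130:220,270:400],(400,277),interpolation=2);z[:277,:400]=c
k=(d>0)&(abs(P[:,:,0]-695)<20)&(abs(P[:,:,1]-97)<20)&(P[:,:,2]>120)&(P[:,:,2]<200);print("pick top",k.sum(),np.percentile(P[k][:,2],90) if k.any() else 0)
im,d,K,D,T=grab("side");P=cloud(d,K,D,T)*1000;z[:560,400:]=cv2.resize(im[150:290,290:390],(400,560),interpolation=2)
k=(d>0)&(abs(P[:,:,0]-695)<20)&(abs(P[:,:,1]-97)<20)&(P[:,:,2]>50)&(P[:,:,2]<200);Q=P[k]
for lo in range(55,155,15):
    q=Q[(Q[:,2]>=lo)&(Q[:,2]<lo+15)];print(lo,len(q),np.median(q,0).round(1) if len(q) else 0)
cv2.imwrite("pics/end.png",z[:,:,::-1])
E
```

```text
t 56.63 pos [405.8 375.1 246.3] yang 16.2 tilt [0.001 0.   ] shift [-98.4  69.5   1.3] spin -0.2 q7 -0.45 F [0.5 0.2 0.1]
pick top 22 146.9374918161104
55 22 [692.3  90.5  63.6]
70 20 [692.   90.9  78. ]
85 25 [691.7  92.4  91.6]
100 20 [693.7  92.3 107.3]
115 21 [692.6  92.3 123.3]
130 30 [693.1  92.9 138.5]
145 1 [696.9  90.8 145.3]
```

View pics/end.png

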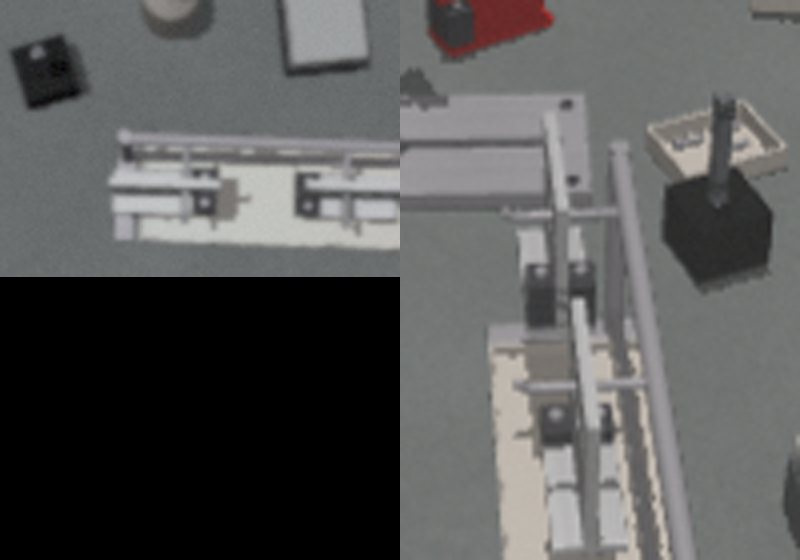

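The final views show both brackets hanging squarely on pegs 1 and 2. The pick is upright and home (top at about 145 mm), and the plate is clear. Handing in.

```bash
python3 -c "
from bench import *;print(close_job())"
```

```text
the job is handed in; nothing more can be done
None
```

I handed the job in at about 57 s: bracket_c hangs on peg1 and bracket_b on peg2, each by its balance hole (bracket_a was absent), the slot was swept out through its open end in one pass at 2 cm/s, and the pick is back in its stand, upright and fully home; before that pass, finding the slot and straightening the pick had already touched its tip to the slot's floor and walls near the closed end.

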